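# Clamp the brass sleeve in its nest and check its height with the bridge gauge

## Robot

A 7-joint arm with a two-finger parallel gripper is mounted at the origin on the work surface. World frame = base frame: x ahead of the robot, y to its left, z up, the work surface at z = 0. Lengths are in mm, angles in rad, forces in N, time in s.
With the tool pointing down it reaches from about 425 to 825 mm from the base axis. Payload 3.6 kg.
Tool frame: the origin (TCP) lies between the finger pads; the fingertips stand 25 mm ahead of it and the grasp point (between the pads) lies 6 mm ahead of it (nose_length is the distance from the TCP to the fingertips, in mm); z points along the fingers, y is the direction in which the jaws open and shut (so a half turn about z gives the same grasp; the last joint's range is limited). The gripper opens to 93 mm and grips with 3 to 60 N. Pads are 15 mm wide; open, the fingers measure 128 mm over their backs; the gripper's body (75 mm by 188 mm) begins 65 mm behind the grasp point.
Start: joints at [1.216, 0.615, -0.013, 1.423, 0.008, 1.103, -0.04], TCP at [209.9, -615.147, 243.64] pointing down, gripper open.
Joint ranges: [-3.12, 3.12], [-0.3, 2.06], [-1.34, 1.32], [0.26, 2.42], [-1.36, 4.5], [0.01, 1.98], [-2.84, 2.84]. Speed limits (rad/s): [2.79, 2.79, 3.14, 3.14, 3.14, 3.14, 3.14].

## Interface

Orientations are given as a unit quaternion [w, x, y, z].
In Python, from station import observe, get_image, calibration, close_job, nose_length gives the robot as it stands.
- The arm moves only by the shell command python3 -m inch 'ROWS' [OPENING]. ROWS is JSON, a list that holds one entry, the list of rows, each a list of 6 numbers: the shift along the tool's x, y, z in mm, then the turn, a rotation vector about the tool's x, y, z in degrees. A call has 1 to 10 rows; each row shifts and turns the pose as measured when the row begins, along the tool's axes as they then stand; what a row does not reach is not made up. A row lasts 1/10 s, in which the tool goes at most 50 mm and 8.59 degrees, less where a joint would pass 70% of its speed; a pose out of reach is approached as far as the arm can. A call is refused whole if a number of a shift passes 50 or a number of a turn 8.59, either way. A call with a gripper value outside its range is refused whole. OPENING is the closure, from 0 (fully open) to 1 (shut), set as the call begins (- or left out, the last holds). The fingers move at their own pace and stop on an object; the grip force is fixed at half the most. Time passes only in rows, so rows that do not move let the fingers close. It gives the time, the measured TCP pose, the force and the opening at its end, in the units of the state.
- observe(): the state, without advancing time (a new reading comes with each control period).
- get_image(name): name is "scene" or "side" or "wrist"; returns the picture (384x512x3 uint8, blue, green, red); there is no depth.
- calibration(name): a dict with "fovy" (degrees; the focal length in pixels is half the picture's height over the tangent of half this angle, whatever the lens; pixels are square), "cx", "cy" (the principal point, pixels), "R" (3x3) and "t" (3): a world point X has camera coordinates R X + t. Camera axes: x right, y down, z forward; pixel columns grow to the right and rows downward; lengths in mm; the calibration is good to about 2 mm. A picture is of the moment at which its call begins: read the wrist's pose just before it. calibration takes no time and is no camera call; for the wrist camera it gives the pose at the moment of the call.
- close_job(): hands the job in, once; it reports no verdict.
The state is a dict: "t": time; "joint_positions": joint angles; "qvel": joint speeds; "joint_efforts": joint torques, N m; "ee_pos": TCP position; "tool_rot": TCP orientation; "force": force on the tool from outside, world axes, zero at the start; "moment": the same for the moment, N m; "gripper_width": finger opening in mm.
Only numpy, scipy, OpenCV 4.12 (cv2) and the standard library are available. Lean on these libraries where they do the work, as an engineer would, in place of code of your own. Each camera call takes 0.05 s, during which the arm holds its last target.

## Task

First turn the red turnbutton on the grey nest fully across, to its stop, so that its tongue holds down the flange of the brass sleeve standing there. Then take the orange-handled bridge gauge out of its sloping blue rest and lower it gently, upright, over the sleeve, with both soles flat on the nest plate and its sprung foot on the middle of the sleeve's top so that it reads the height; leave it standing there. Do not shove the sleeve about or disturb the other parts on the bench.

Things in the scene. Friction and masses are not known exactly. Their poses are not given: they have to be found in the camera images.
- nest: Fixed grey painted plate, 240 (x) x 160 (y) x 12 mm high, lying level on the table; origin at the centre of its underside, z up. The sleeve stands on it near x = +45 mm, y = 0; the turnbutton is pivoted at x = -30, y = 0; a blue cartridge stands at x = +102, y = +60. Nest and rest may each be on either side of the robot; yaw up to 0.35 rad.
- turnbutton_pivot (a point): On the vertical pivot axis of the turnbutton, 22 mm above the table, at the underside of its red bar. Axes as the nest's. The bar is 14 mm wide, 22 to 30 mm above the table (hub to 33 mm); its tongue reaches 52 mm from the pivot and, when closed, over the sleeve's flange, 2 mm above it.
- turnbutton_pin (a point): Middle of the black upright finger pin of the turnbutton, 42 mm from the pivot axis, on the tail side. The pin is 14 mm in diameter and stands from 30 to 74 mm above the table; this point is 60 mm above it.
- turnbutton (a joint): Angle of the turnbutton (rad), 0 open to 1.57 closed at its stop, growing clockwise seen from above. At 0 the tongue points along nest +y and the pin is at nest -y of the pivot; at 1.57 the tongue points along nest +x, over the flange, and the pin is at nest -x. Starts at 0 to 0.35. Slight friction (0.04 N m); it stays where it is left.
- sleeve: Loose solid brass sleeve, about 0.35 kg, standing on the nest: flange 64 mm in diameter and 8 mm thick at the bottom, barrel 38 mm in diameter, 48 mm high in all, flat closed top. Origin at the centre of its underside, z up.
- sleeve_top (a point): Centre of the sleeve's flat top, 48 mm above its underside (60 mm above the table).
- rest: Fixed blue rest holding the gauge, foot 130 x 170 mm; origin on the table about under the handle, 65 mm on the rest's +x side of its middle; x away from the robot. The gauge leans 30 deg from vertical, top towards the rest's +x side, away from the robot, against a 150 mm wide wall on that side that reaches 62 mm up its legs. Draw it out along its own axis by 75 mm or more.
- gauge: Loose bridge gauge, about 0.44 kg. Two aluminium legs, each 56 (x) x 16 (y) x 75 mm high, 80 mm clear between them; crossbar 40 x 112 mm at 75 to 93 mm above the soles; orange handle on top. Origin midway between the soles, z up through the handle, y from leg to leg. On the nest its legs go at the nest's +y and -y sides of the sleeve, clear of the tongue; either way round.
- gauge_grip (a point): Grip point on the gauge's axis in the orange handle, 125 mm above the soles. The handle is 34 (x) x 28 (y) mm and runs from 93 to 148 mm above the soles; take it across y.
- gauge_foot (a joint): Reading of the gauge (m): how far its sprung foot is pushed up, 0 hanging free to 0.030. The foot is a steel disc 24 mm across on the gauge's axis; at 0 its underside is 30 mm above the soles, so part height = 30 mm + reading: about 18 mm on the sleeve. Light spring (0.6 N at 0, 40 N/m): the gauge's weight seats it. Red pointers on the handle rise with it.
- gauge_foot_tip (a point): Centre of the underside of the gauge's foot.
- cartridge0: Bystander: loose blue valve cartridge, 30 mm in diameter, 45 mm high, on the nest's corner. Origin under its centre.
- cartridge1: Bystander: another such cartridge, on the table between nest and rest.
- cartridge2: Bystander: another such cartridge, on the table between nest and rest.
- spare0: Bystander: shorter brass sleeve, flange 64 mm, 40 mm high, at the back of the table.
- spare1: Bystander: taller brass sleeve, flange 64 mm, 58 mm high, at the back of the table.
- valve_body: Bystander: bright steel valve body, 40 mm in diameter, 55 mm high, with a side outlet reaching 38 mm from its axis.
- driver: Bystander: yellow-handled screwdriver lying towards the left side of the table.
Mind the look-alikes: they are no part of the job. There is more than one size of the gauge; the one meant has the size given above.

How it is judged:
By the outcome, as a careful person would: the job done as asked, in the order asked, and still so for the second after the job is handed in, with the robot touching nothing.
It also fails if it takes over 58 s, if anything falls off the work surface, if the arm or the gripper's body presses on something with over 40 N, if the wrist force passes 120 N, or if a joint passes its speed limit or range.

## Working session

There is one attempt and no reset: what is moved stays moved. The work goes in short steps, Python scripts to look and compute and a shell command to move; the robot and the scene stay as the last step left them, time stands still between calls to the robot, and variables do not carry over. Pictures are saved under pics/ and viewed, and the job is handed in when it is done.

```bash
ls; mkdir -p pics
python3 - <<'E'
from station import *
import cv2
s=observe();print(s)
for n in("scene","side","wrist"):
    c=calibration(n);print(n,c)
    cv2.imwrite(f"pics/{n}0.png",get_image(n))
print(nose_length)
E
```

```text
pics
{'t': 0.0, 'joint_positions': array([ 1.21552296,  0.61591581, -0.01266553,  1.42490843,  0.00809871,
        1.10339719, -0.040397  ]), 'qvel': array([ 2.11354810e-03,  1.13813441e-03, -1.01316597e-03,  7.29131277e-04,
       -3.18212704e-04,  9.12646858e-05, -4.45168256e-04]), 'joint_efforts': array([ 3.93169867e-04, -4.58927286e+01,  2.09275628e-01, -1.65744728e+01,
       -6.10373821e-02,  2.03892047e-02,  2.17030952e-04]), 'ee_pos': array([ 209.67003393, -614.47650952,  242.480016  ]), 'tool_rot': array([-1.27152296e-03,  9.86509155e-01,  1.63701023e-01, -2.15033708e-04]), 'force': array([-0.00126061,  0.34730617,  0.28984814]), 'moment': array([-0.01085982, -0.00497713, -0.02555374]), 'gripper_width': 92.89903441123856}
scene {'fovy': 43.841534146244996, 'cx': 249.64127113881466, 'cy': 190.0748125892589, 'R': array([[ 0.53259558,  0.84628606,  0.01191009],
       [ 0.65990082, -0.4064035 , -0.63195498],
       [-0.52997439,  0.34443591, -0.77491358]]), 't': array([-232.14672185, -257.74077064, 2046.33100121])}
side {'fovy': 51.810120839239346, 'cx': 260.4566122022501, 'cy': 194.3347071138599, 'R': array([[-0.99377852, -0.1113602 ,  0.00177883],
       [-0.05978838,  0.51994023, -0.85210768],
       [ 0.093966  , -0.84691266, -0.52336348]]), 't': array([ 474.96203003,  167.79343385, 1251.77523155])}
wrist {'fovy': 63.335677766965034, 'cx': 249.23941590146538, 'cy': 189.81975755366358, 'R': array([[ 0.32300043, -0.94639522, -0.00261039],
       [-0.90480336, -0.3096117 ,  0.29235506],
       [-0.27749164, -0.09206892, -0.95630628]]), 't': array([-647.74659175,  -34.57221408,  391.30849565])}
25.0
```

View pics/scene0.png

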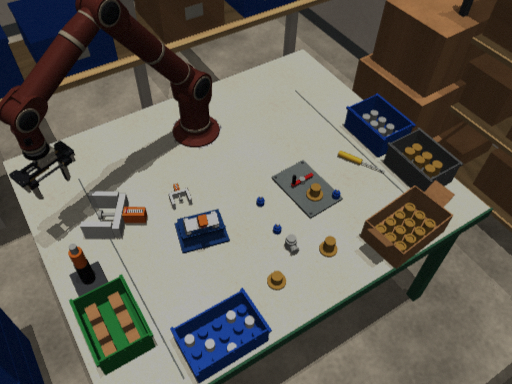

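View pics/side0.png

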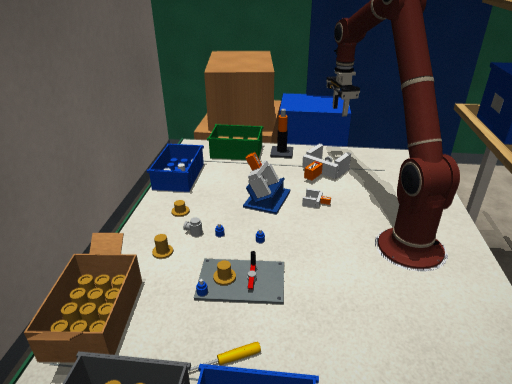

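View pics/wrist0.png

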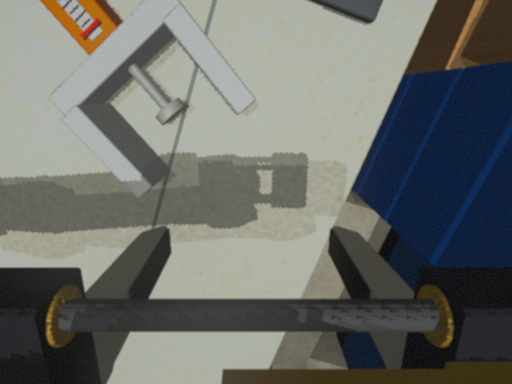

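The scene picture shows the nest around (306,187), the blue rest holding a gauge at (202,230), and decoy gauges at (120,213) and (180,195). I'll enlarge crops to measure.

Run:
```python
import cv2
a=cv2.imread("pics/scene0.png");b=cv2.imread("pics/side0.png")
cv2.imwrite("pics/c1.png",cv2.resize(a[150:225,260:360],None,fx=8,fy=8,interpolation=cv2.INTER_CUBIC))
cv2.imwrite("pics/c2.png",cv2.resize(b[240:310,185:295],None,fx=7,fy=7,interpolation=cv2.INTER_CUBIC))
cv2.imwrite("pics/c3.png",cv2.resize(a[200:260,165:245],None,fx=9,fy=9,interpolation=cv2.INTER_CUBIC))
cv2.imwrite("pics/c4.png",cv2.resize(b[145:220,235:305],None,fx=8,fy=8,interpolation=cv2.INTER_CUBIC))
```

```text
(no output)
```

View pics/c1.png

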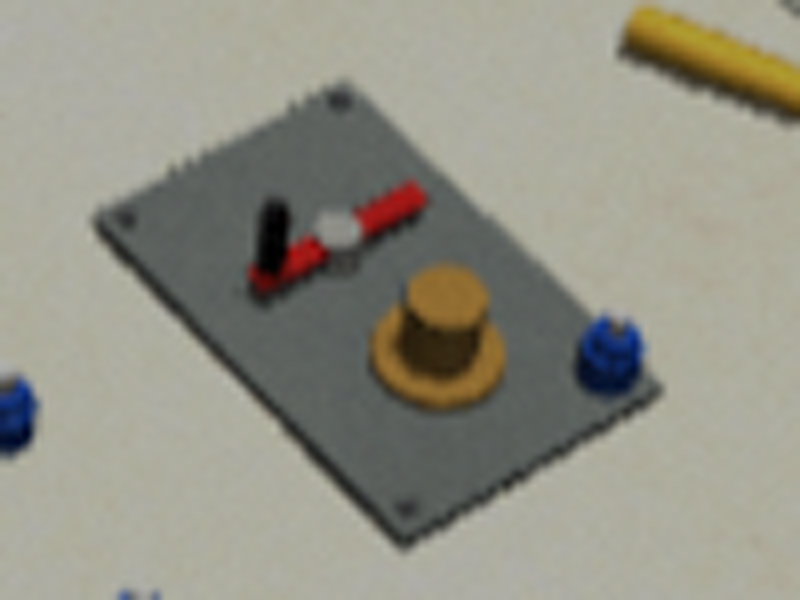

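View pics/c2.png

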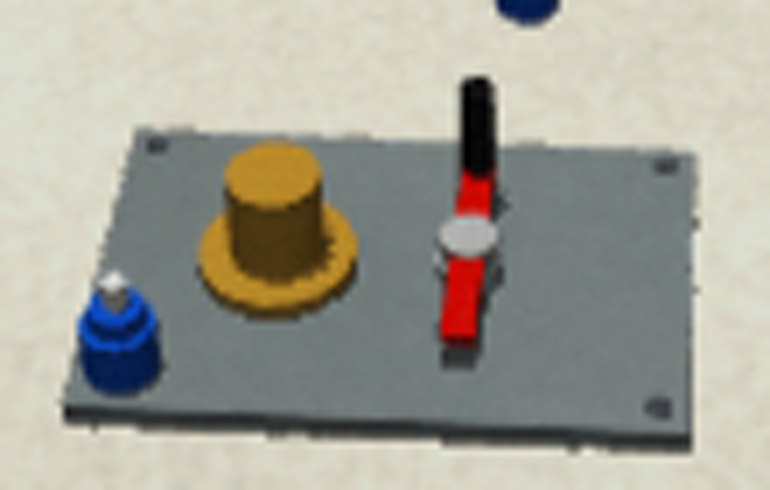

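View pics/c3.png

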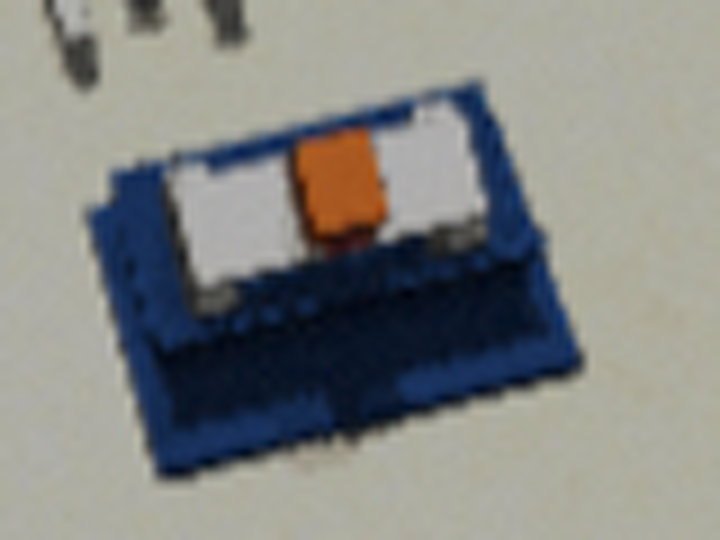

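View pics/c4.png

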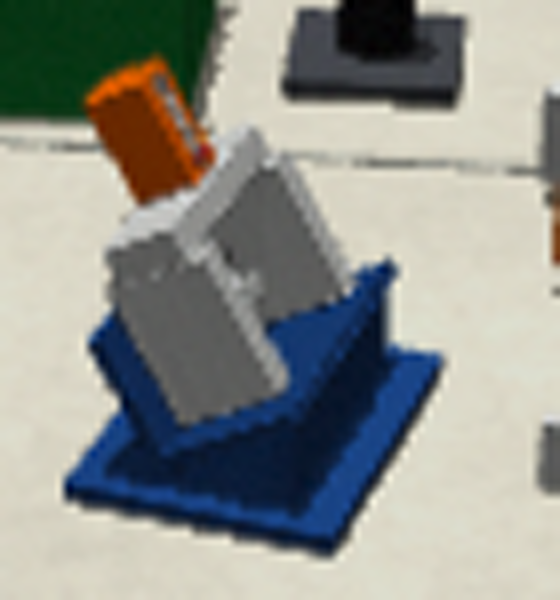

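```bash
cat > h.py <<'E'
import numpy as np, cv2
from scipy.optimize import least_squares
from scipy.spatial.transform import Rotation as Ro
from station import *
def K(c):
    f=192/np.tan(np.radians(c["fovy"]/2)); return f,c["cx"],c["cy"]
def proj(c,X):
    X=np.atleast_2d(X); p=X@np.array(c["R"]).T+np.array(c["t"]); f,cx,cy=K(c)
    return np.c_[cx+f*p[:,0]/p[:,2], cy+f*p[:,1]/p[:,2]]
def atz(c,uv,z):
    f,cx,cy=K(c); R=np.array(c["R"]);C=-R.T@np.array(c["t"])
    d=R.T@np.array([(uv[0]-cx)/f,(uv[1]-cy)/f,1]); return C+d*(z-C[2])/d[2]
def crop(p,f,o): return (np.array(p,float)+.5)/f-.5+np.array(o)
def Rz(a): return Ro.from_euler('z',a).as_matrix()
def tri(obs):
    def r(X): return np.concatenate([proj(c,X)[0]-uv for c,uv in obs])
    s=least_squares(r,[500,0,50]); return s.x, np.abs(s.fun).max()
E
python3 - <<'E'
from h import *
cs,cd=calibration("scene"),calibration("side")
S=lambda p:crop(p,8,(260,150)); D=lambda p:crop(p,7,(185,240))
N=np.array([[-120,-80,12],[-120,80,12],[120,80,12],[120,-80,12.]])
us=[S(p) for p in[(100,215),(347,83),(660,385),(403,540)]]
ud=[D(p) for p in[(693,152),(690,434),(66,405),(137,130)]]
def r(q):
    X=N@Rz(q[2]).T+[q[0],q[1],0]
    return np.r_[(proj(cs,X)-us).ravel(),(proj(cd,X)-ud).ravel()]
s=least_squares(r,[500,300,0]);q=s.x;print("nest",q,s.fun.round(1))
loc=lambda X:Rz(q[2]).T@(X-[q[0],q[1],0])
for n,a,b in[("pin top",(275,207),(477,82)),("hub top",(338,226),(468,236)),("sleeve top",(447,298),(273,174)),("tongue end",(418,193),(462,325))]:
    X,e=tri([(cs,S(a)),(cd,D(b))]);print(n,X.round(1),"nest:",loc(X).round(1),round(e,2))
# rest/handle
S3=lambda p:crop(p,9,(165,200)); D4=lambda p:crop(p,8,(235,145))
X,e=tri([(cs,S3((335,190))),(cd,D4((128,80)))]);print("handle top",X,e)
for n,a in[("fl",(165,475)),("fr",(580,370))]:print("rest foot",atz(cs,S3(a),6))
for a in[(70,490),(333,550),(440,360)]:print("rest foot side",atz(cd,D4(a),6))
E
```

```text
nest [5.10090323e+02 2.10461357e+02 5.02759973e-02] [-1.2 -0.6 -0.3 -1.   0.5 -0.4  0.1 -0.4  0.2 -0.2 -0.1 -0.  -1.1 -0.2
 -0.3 -0.4]
pin top [481.7 166.1  75.5] nest: [-30.6 -42.9  75.5] 0.08
hub top [479.8 209.7  32.9] nest: [-30.3   0.7  32.9] 0.03
sleeve top [557.6 211.3  58.7] nest: [47.5 -1.6 58.7] 0.23
tongue end [477.4 256.5  29.7] nest: [-30.3  47.7  29.7] 0.67
handle top [ 544.72008712 -254.69037913  170.69912818] 0.533733062723087
rest foot [ 521.57865103 -327.21913519    6.        ]
rest foot [ 564.24153386 -167.01229284    6.        ]
rest foot side [ 559.75281303 -167.91334778    6.        ]
rest foot side [ 436.71237214 -133.17623469    6.        ]
rest foot side [ 397.61079052 -302.9773344     6.        ]
```

```bash
python3 -m inch '[[[50,-4,-3,0,0,-5],[50,-8,-3,0,0,-5],[50,-8,-3,0,0,-5],[50,-8,-3,0,0,-5],[50,-8,-3,0,0,-5],[50,-8,0,0,0,-5],[50,-8,0,0,0,-5],[50,-8,0,0,0,-5]]]' 0.75
python3 - <<'E'
from h import *
s=observe();c=calibration("wrist");im=get_image("wrist");cv2.imwrite("pics/w1.png",im)
np.savez("w1.npz",**{k:np.array(v) for k,v in c.items()})
print(s["ee_pos"],s["tool_rot"],s["joint_positions"],s["gripper_width"])
E
```

```text
t: 0.95
ee_pos: [481.5, -344.1, 251.6]
tool_rot: [-0.002, 0.869, 0.494, -0.004]
force: [1.0, 0.1, -0.6]
gripper_width: 33.8
[ 481.48278696 -344.13077063  251.6387134 ] [-0.00239151  0.86947638  0.49394988 -0.00431557] [ 0.71757908  0.52682604 -0.21903058  1.5779345   0.13140395  1.05951085
 -0.075577  ] 33.76313113346205
```

View pics/w1.png

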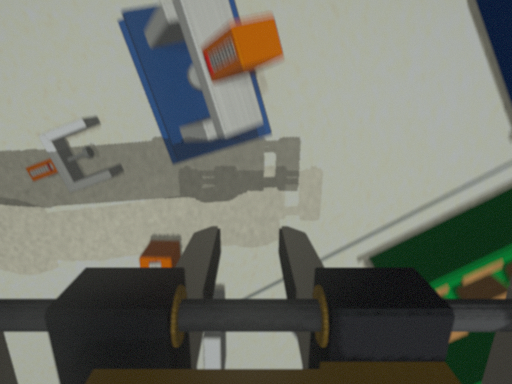

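The blurred wrist picture shows the gauge in the rest, with its handle top at about (262,45) and cut off at the upper edge. I'll move a little further and look again once the arm is still.

```bash
python3 -m inch '[[[40,0,0,0,0,-2],[0,0,0,0,0,0]]]'
python3 - <<'E'
from h import *
s=observe();c=calibration("wrist");im=get_image("wrist");cv2.imwrite("pics/w2.png",im)
np.savez("w2.npz",**{k:np.array(v) for k,v in c.items()})
cv2.imwrite("pics/w2c.png",cv2.resize(im[0:240,80:320],None,fx=2.5,fy=2.5,interpolation=cv2.INTER_CUBIC))
print(s["ee_pos"],s["tool_rot"],s["qvel"].round(3))
E
```

```text
t: 1.2
ee_pos: [507.1, -296.3, 251.9]
tool_rot: [-0.007, 0.854, 0.521, 0.001]
force: [0.2, 1.5, -0.2]
gripper_width: 23.7
[ 507.06760557 -296.29426455  251.86886902] [-0.00676839  0.85368684  0.52074138  0.00117664] [ 0.067  0.003  0.128 -0.006  0.09   0.009  0.001]
```

View pics/w2c.png

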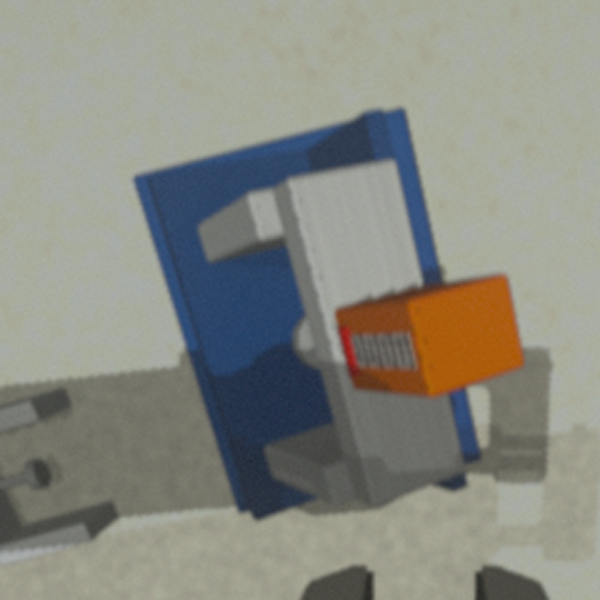

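```bash
cat > fit.py <<'E'
from h import *
def fitg(c,obs,tiltfix=None):
    P=np.array([o[0] for o in obs],float);U=np.array([o[1] for o in obs])
    def M(q):
        t=q[4] if tiltfix is None else tiltfix
        return Rz(q[3])@Ro.from_euler('y',t).as_matrix()
    r=lambda q:(proj(c,P@M(q).T+q[:3])-U).ravel()
    s=least_squares(r,[480,-230,40,0.2,.52]);return s.x,s.fun,M(s.x)
E
python3 - <<'E'
from fit import *
c=dict(np.load("w2.npz"))
W=lambda p:crop(p,2.5,(80,0))
obs=[((17,14,148),W((507,277))),((17,-14,148),W((522,365))),((-17,-14,148),W((429,395))),((-17,14,148),W((413,298))),((-20,56,93),W((290,180))),((20,56,93),W((392,160))),((-20,-56,93),W((373,505))),((20,-56,93),W((463,462)))]
for t in(None,np.pi/6):
    q,f,M=fitg(c,obs,t);print(q.round(3),f.round(1),"grip",(M@[0,0,125]+q[:3]).round(1))
E
```

```text
[ 4.67583e+02 -2.31977e+02  3.57380e+01 -2.54000e-01  5.55000e-01] [-0.4 -1.8  0.5 -0.3  1.1 -0.  -1.2  0.1 -0.2  0.4  1.2  1.1 -0.4 -1.
 -0.5  2. ] grip [ 531.3 -248.5  142. ]
[ 4.70828e+02 -2.32847e+02  3.47650e+01 -2.52000e-01  5.20000e-01] [-0.7 -1.8  0.4 -0.1 -0.1  0.4 -2.5  0.3  0.3  0.2  2.3  0.5  0.3 -1.2
  0.8  2. ] grip [ 531.4 -248.4  143. ]
```

Fit for the gauge: grip point about (531,-248,143), yaw -0.25, tilt 0.52–0.55 rad against the stated 30 deg, so it is consistent. Next, the turnbutton pin.

```bash
python3 -m inch '[[[41,-24,0,0,0,-3],[42,-22,0,0,0,-3],[43,-19,0,0,0,-3],[44,-17,0,0,0,-3],[45,-15,0,0,0,-3],[46,-12,2,0,0,-3],[46,-10,5,0,0,-3],[46,-7,5,0,0,-3],[46,-5,5,0,0,-3],[30,-2,5,0,0,-3]]]' 0.55
python3 - <<'E'
from h import *
s=observe();c=calibration("wrist");im=get_image("wrist");cv2.imwrite("pics/w3.png",im)
R=Ro.from_quat(s["tool_rot"],scalar_first=True).as_matrix()
print(s["ee_pos"],R.round(3),s["gripper_width"],s["joint_positions"])
d=np.array([481.3,167,0])-s["ee_pos"];d[2]=0;print("toolframe d",(R.T@d).round(1))
E
```

```text
t: 2.25
ee_pos: [487.8, 141.8, 227.6]
tool_rot: [-0.001, 0.701, 0.713, -0.005]
force: [-0.7, 0.2, 1.1]
gripper_width: 41.8
[487.82260363 141.79491589 227.60968903] [[-0.016  1.    -0.007]
 [ 1.     0.016 -0.005]
 [-0.005 -0.007 -1.   ]] 41.843396742815855 [-0.02318303  0.44837534 -0.43954594  1.83486695  0.23664207  0.91891757
 -0.55456831]
toolframe d [25.3 -6.1 -0.1]
```

View pics/w3.png

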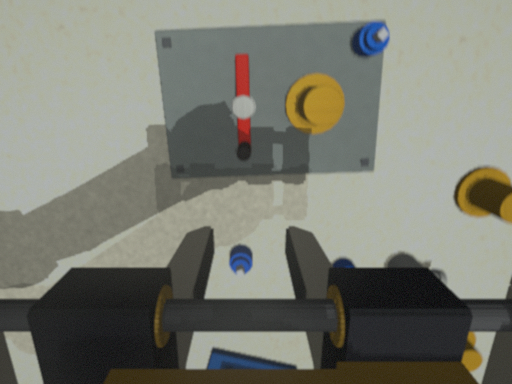

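```bash
python3 -m inch '[[[25,-6,30,0,0,-2],[0,0,30,0,0,0],[0,0,30,0,0,0],[0,0,0,0,0,0]]]'
python3 - <<'E'
from h import *
s=observe();c=calibration("wrist");im=get_image("wrist");cv2.imwrite("pics/w4.png",im)
np.savez("w4.npz",**{k:np.array(v) for k,v in c.items()})
R=Ro.from_quat(s["tool_rot"],scalar_first=True).as_matrix()
print(s["ee_pos"],R.round(3),s["gripper_width"],s["qvel"].round(3))
d=np.array([481.3,167,0])-s["ee_pos"];d[2]=0;print("toolframe d",(R.T@d).round(1))
print("pin in img",proj(c,[481.3,167,74]))
E
```

```text
t: 2.7
ee_pos: [483.0, 169.5, 134.8]
tool_rot: [-0.001, 0.687, 0.726, -0.002]
force: [-0.5, -0.9, 0.4]
gripper_width: 42.0
[482.96760067 169.46621996 134.78881109] [[-0.055  0.998 -0.004]
 [ 0.999  0.055 -0.003]
 [-0.002 -0.004 -1.   ]] 42.00690465233726 [ 0.024 -0.046  0.008 -0.054  0.002  0.02   0.008]
toolframe d [-2.4 -1.8  0. ]
pin in img [[247.80916108 221.97244186]]
```

View pics/w4.png

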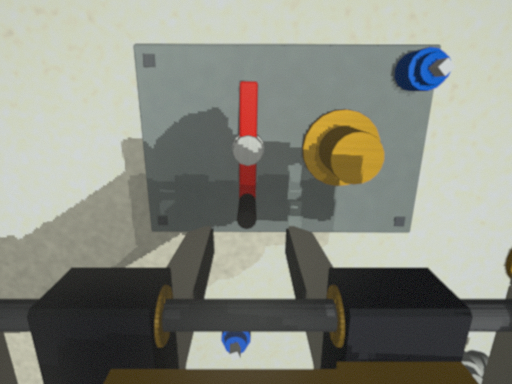

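```bash
python3 - <<'E'
from h import *
c=dict(np.load("w4.npz"))
for n,p,z in[("pin",(247,218),74),("sleeve",(357.5,158),60),("hub",(248,150),33),("c1",(134.5,45),12),("c2",(447,44.5),12),("c3",(410,232),12),("c4",(152,232),12)]:print(n,atz(c,p,z).round(1))
E
python3 -m inch '[[[-2,-2,25,0,0,0],[0,0,24,0,0,0],[0,0,18,0,0,0],[0,0,0,0,0,0]]]' 0.74
```

```text
pin [480.6 169.9  74. ]
sleeve [555.4 213.6  60. ]
hub [478.8 210.3  33. ]
c1 [386.8 283.4  12. ]
c2 [627.5 296.8  12. ]
c3 [631.6 139.1  12. ]
c4 [394.5 125.7  12. ]
t: 3.15
ee_pos: [486.5, 163.2, 73.8]
tool_rot: [0.003, 0.692, 0.722, 0.001]
force: [-3.2, 0.2, -1.7]
gripper_width: 24.3
```

```bash
python3 -m inch '[[[5,-6,3,0,0,0],[0.4,-6,0,0,0,8],[0.4,-6,0,0,0,8],[0.4,-6,0,0,0,8],[0.4,-6,0,0,0,8],[0.4,-6,0,0,0,8]]]'
cat > st.py <<'E'
from h import *
s=observe();R=Ro.from_quat(s["tool_rot"],scalar_first=True).as_matrix()
piv=np.array([479.5,209.5,s["ee_pos"][2]])
print(s["ee_pos"].round(1),"F",s["force"].round(1),"pivot in tool",(R.T@(piv-s["ee_pos"])).round(1),"tooly ang",np.degrees(np.arctan2(R[1,1],R[0,1])).round(1),"w",round(s["gripper_width"],1),"tilt",R[:,2].round(3))
E
python3 st.py
```

```text
t: 3.75
ee_pos: [464.3, 177.0, 80.3]
tool_rot: [0.005, 0.905, 0.425, 0.017]
force: [0.1, -1.3, -1.0]
gripper_width: 24.1
[464.3 177.   80.3] F [ 0.1 -1.3 -1. ] pivot in tool [34.7 -9.1  0.7] tooly ang -39.7 w 24.1 tilt [ 0.035  0.005 -0.999]
```

```bash
python3 -m inch '[[[-4,-8,6,0,0,0],[-2,-6,3,0,0,4],[0.4,-6,2,0,0,7]]]' ;python3 st.py
```

```text
t: 4.05
ee_pos: [451.1, 186.6, 73.1]
tool_rot: [0.004, 0.942, 0.336, 0.025]
force: [1.2, -2.6, 1.6]
gripper_width: 24.2
[451.1 186.6  73.1] F [ 1.2 -2.6  1.6] pivot in tool [36.5  0.2  1.6] tooly ang -50.8 w 24.2 tilt [ 0.05   0.01  -0.999]
```

```bash
cat >> st.py <<'E'
a=R.T@np.cross(R[:,2],[0,0,-1]);print("level rot deg",np.degrees(a).round(1), "joints",s["joint_positions"].round(2))
E
python3 -m inch '[[[-4,-6,0,1.4,-2.6,4],[0,-6,1,0,0,8],[0.4,-6,1,0,0,8],[0.4,-6,0,0,0,8]]]' ;python3 st.py
```

```text
t: 4.45
ee_pos: [439.1, 205.9, 73.9]
tool_rot: [-0.002, 0.996, 0.094, 0.004]
force: [0.7, -1.3, -1.0]
gripper_width: 23.9
[439.1 205.9  73.9] F [ 0.7 -1.3 -1. ] pivot in tool [40.4  3.9  0.3] tooly ang -79.3 w 23.9 tilt [ 0.007  0.005 -1.   ]
level rot deg [-0.2 -0.5 -0. ] joints [-0.53  0.62  0.07  2.07 -0.1   0.44 -1.76]
```

```bash
python3 -m inch '[[[0.4,-6,0,-0.2,-0.5,8],[0,-4,0,0,0,0],[0,-3,0,0,0,0],[0,-3,0,0,0,0]]]' ;python3 st.py
```

```text
t: 4.85
ee_pos: [438.4, 212.3, 74.4]
tool_rot: [0.006, 1.0, 0.024, -0.0]
force: [0.9, -6.1, -2.4]
gripper_width: 24.5
[438.4 212.3  74.4] F [ 0.9 -6.1 -2.4] pivot in tool [41.   4.8  0. ] tooly ang -87.3 w 24.5 tilt [ 0.    -0.012 -1.   ]
level rot deg [ 0.7  0.  -0. ] joints [-0.59  0.63  0.13  2.06 -0.15  0.47 -1.88]
```

```bash
python3 -m inch '[[[0,-6,0,0,0,0],[0,-6,0,0,0,0]]]' ;python3 st.py
python3 - <<'E'
from h import *
cv2.imwrite("pics/s5.png",get_image("side"));im=get_image("wrist");cv2.imwrite("pics/w5.png",im)
a=cv2.imread("pics/s5.png");cv2.imwrite("pics/s5c.png",cv2.resize(a[240:310,185:295],None,fx=7,fy=7,interpolation=cv2.INTER_CUBIC))
E
```

```text
t: 5.05
ee_pos: [438.3, 212.8, 74.1]
tool_rot: [0.014, 1.0, 0.024, -0.001]
force: [2.4, -12.5, -0.7]
gripper_width: 24.4
[438.3 212.8  74.1] F [  2.4 -12.5  -0.7] pivot in tool [41.   5.2  0. ] tooly ang -87.3 w 24.4 tilt [-0.002 -0.027 -1.   ]
level rot deg [ 1.5  0.2 -0. ] joints [-0.61  0.63  0.15  2.05 -0.14  0.48 -1.89]
```

View pics/s5c.png

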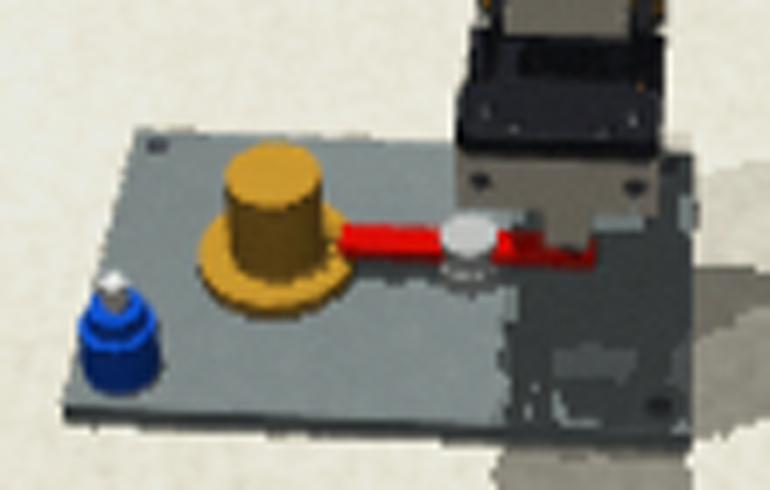

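View pics/w5.png

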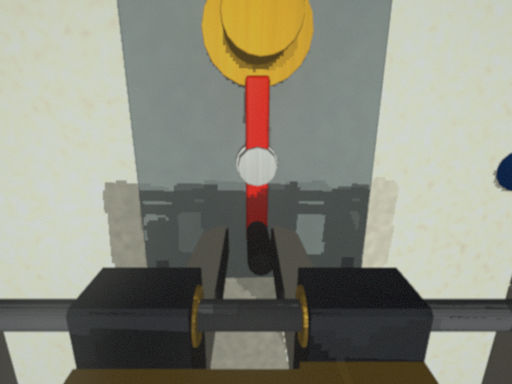

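The tongue now lies along nest +x over the flange. The side force reached 12.5 N with no further motion, so it is at the stop. Backing off and rising, with a look at the sleeve on the way.

```bash
python3 -m inch '[[[0,5,0,1.5,0,0],[0,0,0,0,0,0]]]' 0.7; python3 st.py; python3 -m inch '[[[0,0,-30,0,0,0],[0,0,-50,0,0,0],[-20,-5,-50,0,0,-6],[-20,-20,-20,0,0,-6],[0,0,0,0,0,0]]]' ; python3 st.py;python3 - <<'E'
from h import *
c=calibration("wrist");im=get_image("wrist");cv2.imwrite("pics/w6.png",im)
np.savez("w6.npz",**{k:np.array(v) for k,v in c.items()})
E
```

```text
t: 5.35
ee_pos: [439.1, 206.0, 74.9]
tool_rot: [0.001, 1.0, 0.026, -0.0]
force: [0.0, -0.5, -0.5]
gripper_width: 27.4
[439.1 206.   74.9] F [ 0.  -0.5 -0.5] pivot in tool [40.5 -1.4 -0. ] tooly ang -87.0 w 27.4 tilt [-0.001 -0.001 -1.   ]
level rot deg [ 0.1  0.  -0. ] joints [-0.56  0.63  0.11  2.07 -0.15  0.46 -1.85]
t: 5.85
ee_pos: [396.6, 232.6, 228.5]
tool_rot: [-0.002, 0.99, 0.142, 0.002]
force: [0.3, -0.1, -0.6]
gripper_width: 27.8
[396.6 232.6 228.5] F [ 0.3 -0.1 -0.6] pivot in tool [73.1 45.6  0.2] tooly ang -73.6 w 27.8 tilt [ 0.004  0.005 -1.   ]
level rot deg [-0.2 -0.3  0. ] joints [-0.66  0.34  0.11  1.98 -0.05  0.82 -1.81]
```

View pics/w6.png

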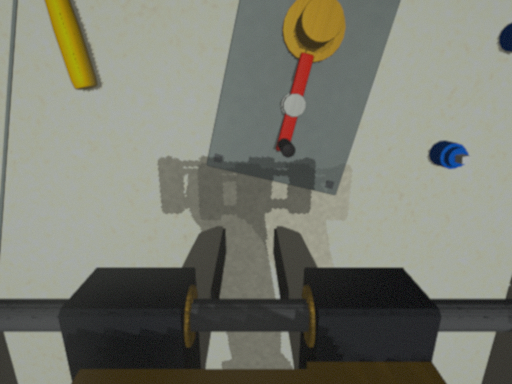

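Run:
```python
from h import *
s=observe();R=Ro.from_quat(s["tool_rot"],scalar_first=True).as_matrix();c=calibration("wrist")
Rc=np.array(c["R"]);C=-Rc.T@c["t"];print("cam in tool",(R.T@(C-s["ee_pos"])).round(1),"cam z in tool",(R.T@Rc[2]).round(3))
c6=dict(np.load("w6.npz"))
for n,p,z in[("sleeve",(322.5,18.5),60),("pin",(287,148.5),74),("hub",(293,104),33)]:print(n,atz(c6,p,z).round(1))
c=dict(np.load("w4.npz"))
im=cv2.imread("pics/w4.png");cv2.imwrite("pics/w4c.png",cv2.resize(im[90:210,280:410],None,fx=5,fy=5))
im=cv2.imread("pics/w6.png");cv2.imwrite("pics/w6c.png",cv2.resize(im[0:120,260:380],None,fx=5,fy=5))
```

```text
cam in tool [  81.3   -0.9 -140. ] cam z in tool [-0.292 -0.     0.956]
sleeve [555.4 213.1  60. ]
pin [438.1 209.1  74. ]
hub [479.  211.2  33. ]
```

View pics/w6c.png

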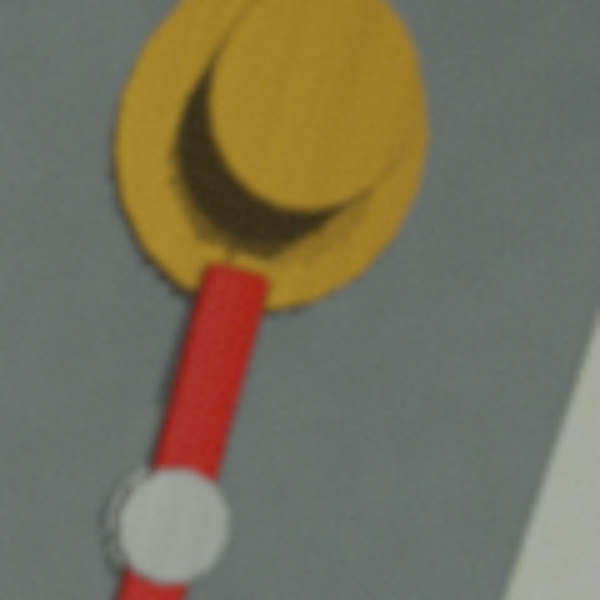

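View pics/w4c.png

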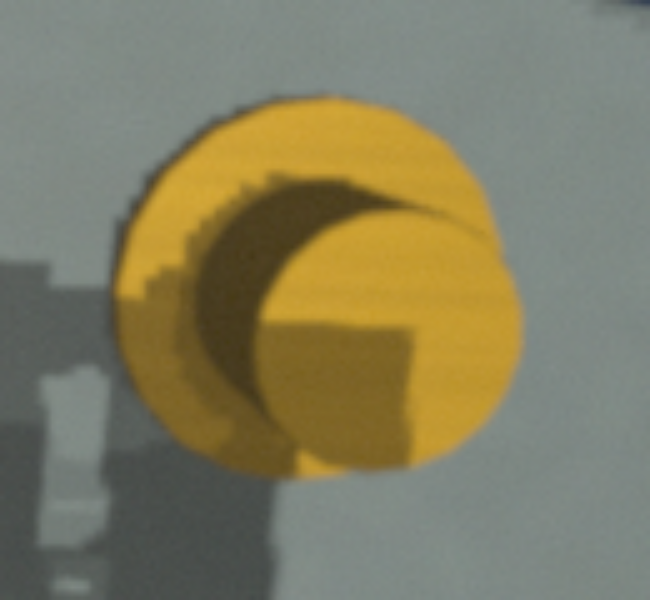

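```bash
python3 -m inch '[[[2,47,-4,0,0,3],[4,47,-4,0,0,3],[6,46,-4,0,0,3],[8,46,-4,0,0,3],[10,46,-4,0,0,3],[13,45,-4,0,0,3],[15,45,-4,0,0,3],[17,44,-4,0,0,3],[19,43,-4,0,0,3],[21,42,-4,0,0,3]]]' 0.3; python3 st.py
```

```text
t: 6.9
ee_pos: [540.7, -227.0, 257.9]
tool_rot: [-0.001, 0.993, -0.119, -0.003]
force: [0.9, 0.8, 0.1]
gripper_width: 65.2
[ 540.7 -227.   257.9] F [0.9 0.8 0.1] pivot in tool [-162.9 -409.5    1.8] tooly ang -103.7 w 65.2 tilt [-0.005  0.003 -1.   ]
level rot deg [-0.1  0.3  0. ] joints [ 0.15  0.52  0.34  1.6  -0.19  1.06 -1.27]
```

```bash
cat > tgt.py <<'E'
from h import *
import sys
# usage: tgt.py gx gy gz yaw tilt back  -> error pose->target in tool frame
gx,gy,gz,yaw,tilt,back=map(float,sys.argv[1:7])
G=Rz(yaw)@Ro.from_euler('y',tilt).as_matrix()
T=np.c_[-G[:,1] ,G[:,1],-G[:,2]]; T[:,1]=-G[:,1]; T[:,0]=np.cross(T[:,1],T[:,2])
s=observe();R=Ro.from_quat(s["tool_rot"],scalar_first=True).as_matrix()
P=np.array([gx,gy,gz])+G[:,2]*(6+back)
print(s["ee_pos"].round(1),"F",s["force"].round(1),"w",round(s["gripper_width"],1),"j",s["joint_positions"].round(2),"qv",np.abs(s["qvel"]).max().round(2))
print("shift tool",(R.T@(P-s["ee_pos"])).round(1),"turn deg",np.degrees(Ro.from_matrix(R.T@T).as_rotvec()).round(1))
E
python3 -m inch '[[[10,6,0,0,-8,0],[10,6,0,0,-8,0],[10,6,0,0,-8,0],[10,6,0,0,-6,0],[0,0,0,0,0,0]]]'; python3 tgt.py 531.4 -248.4 143 -0.252 0.5236 80
python3 - <<'E'
from h import *
c=calibration("wrist");im=get_image("wrist");cv2.imwrite("pics/w7.png",im)
np.savez("w7.npz",**{k:np.array(v) for k,v in c.items()})
E
```

```text
t: 7.4
ee_pos: [569.2, -274.6, 239.9]
tool_rot: [-0.031, 0.953, -0.125, -0.273]
force: [0.0, 0.7, -0.6]
gripper_width: 65.2
[ 569.2 -274.6  239.9] F [ 0.   0.7 -0.6] w 65.2 j [ 0.24  0.91  0.35  0.99 -0.13  1.82 -1.28] qv 0.05
shift tool [ 11.6 -16.2  19. ] turn deg [ 0.2  2.  -0.5]
```

View pics/w7.png

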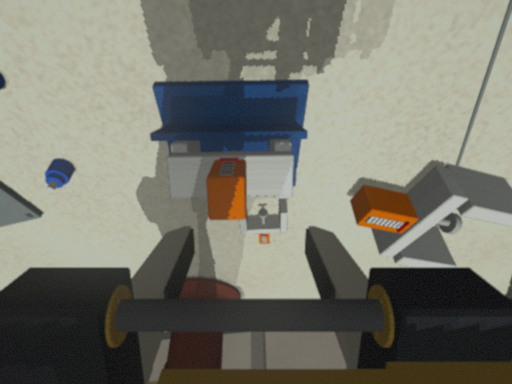

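Run:
```python
import cv2
im=cv2.imread("pics/w7.png");cv2.imwrite("pics/w7c.png",cv2.resize(im[70:240,145:315],None,fx=3.5,fy=3.5,interpolation=cv2.INTER_CUBIC))
```

```text
(no output)
```

View pics/w7c.png

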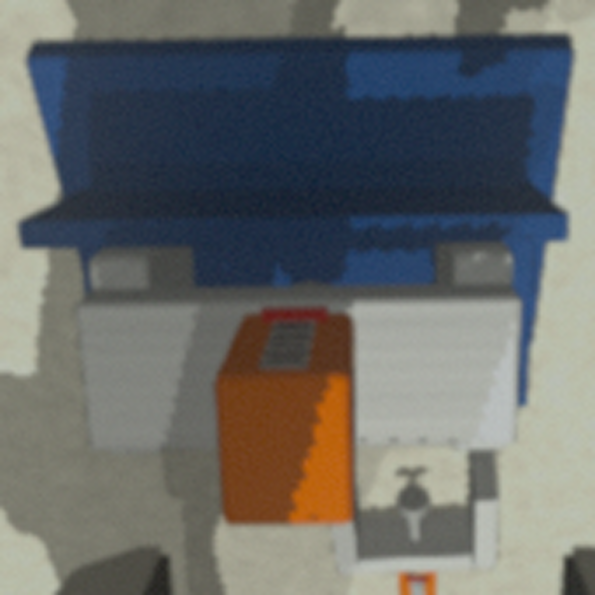

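Run:
```python
from fit import *
c=dict(np.load("w7.npz"))
W=lambda p:crop(p,3.5,(145,70))
obs=[((17,14,148),W((218,378))),((17,-14,148),W((355,373))),((-17,-14,148),W((353,523))),((-17,14,148),W((222,521))),((20,56,93),W((80,305))),((20,-56,93),W((519,297))),((-20,-56,93),W((517,443))),((-20,56,93),W((90,447)))]
for t in(None,np.pi/6):
    q,f,M=fitg(c,obs,t);print(q.round(3),f.round(1),"grip",(M@[0,0,125]+q[:3]).round(1))
```

```text
[ 4.68605e+02 -2.31331e+02  3.91910e+01 -2.50000e-01  5.14000e-01] [-0.3 -0.9 -0.8  0.1  0.4  0.   1.1  1.  -0.5 -1.   0.1 -0.  -0.9  0.4
  0.8  0.5] grip [ 528.1 -246.6  148. ]
[ 4.67771e+02 -2.31142e+02  3.99550e+01 -2.50000e-01  5.20000e-01] [-0.3 -1.3 -0.8 -0.2  0.4 -0.1  1.   0.8 -0.5 -0.7  0.1  0.2 -0.8  0.7
  0.8  0.9] grip [ 528.3 -246.6  148.2]
```

```bash
python3 tgt.py 530 -247.2 149.5 -0.25 0.5236 0
```

```text
[ 568.7 -274.2  242.2] F [-0.2 -0.3 -0.5] w 65.2 j [ 0.24  0.91  0.35  0.99 -0.13  1.82 -1.28] qv 0.11
shift tool [ 10.9 -16.9  96. ] turn deg [ 0.2  1.7 -0.6]
```

```bash
python3 -m inch '[[[6,-9,10,0.2,1.7,-0.6],[5,-8,20,0,0,0],[0,0,20,0,0,0]]]' 0.35; python3 tgt.py 530 -247.2 149.5 -0.25 0.5236 0
python3 - <<'E'
from h import *
c=calibration("wrist");im=get_image("wrist");cv2.imwrite("pics/w8.png",im)
np.savez("w8.npz",**{k:np.array(v) for k,v in c.items()})
E
```

```text
t: 7.75
ee_pos: [558.3, -254.6, 195.2]
tool_rot: [-0.031, 0.96, -0.121, -0.25]
force: [-0.4, -0.2, 0.5]
gripper_width: 60.5
[ 558.3 -254.6  195.2] F [-0.4 -0.2  0.5] w 60.5 j [ 0.21  0.89  0.34  1.16 -0.14  1.63 -1.29] qv 0.64
shift tool [-3.1 -0.3 48.2] turn deg [ 0.1 -0.8 -0.1]
```

View pics/w8.png

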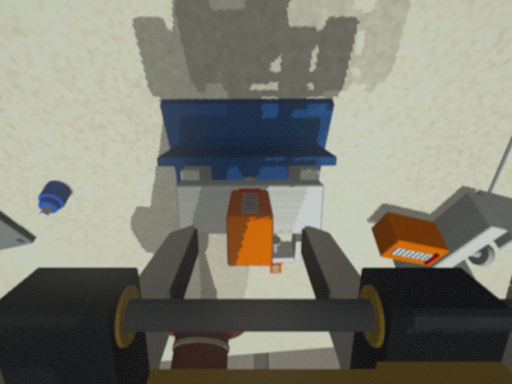

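Run:
```python
from h import *
c=dict(np.load("w8.npz"));im=cv2.imread("pics/w8.png")
for g,col in(((530,-247.2,149.5),(0,255,0)),):
    G=Rz(-.25)@Ro.from_euler('y',np.pi/6).as_matrix()
    o=np.array(g)-G[:,2]*125
    P=np.array([(17,14,148),(17,-14,148),(-17,-14,148),(-17,14,148),(20,56,93),(20,-56,93),(-20,-56,93),(-20,56,93)])@G.T+o
    big=cv2.resize(im[140:290,160:340],None,fx=4,fy=4,interpolation=cv2.INTER_CUBIC)
    for p in proj(c,P): cv2.circle(big,tuple(int(v) for v in ((p-[160,140]+.5)*4-.5)),4,col,1)
cv2.imwrite("pics/w8c.png",big)
```

```text
(no output)
```

View pics/w8c.png

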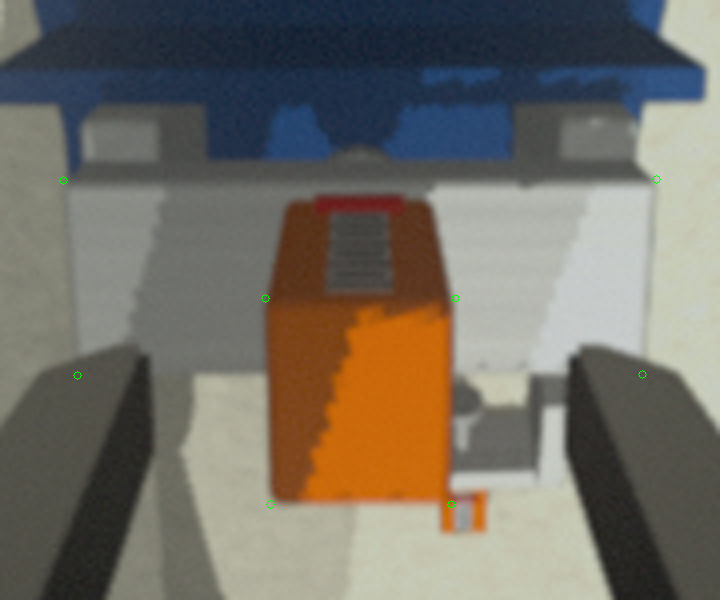

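The model outline matches the picture within about 1 px, so I'm going in.

```bash
python3 -m inch '[[[-2,0,18,0,-0.8,0],[-1,0,18,0,0,0],[0,0,10,0,0,0],[0,0,0,0,0,0]]]'; python3 tgt.py 530 -247.2 149.5 -0.25 0.5236 -2
```

```text
t: 8.2
ee_pos: [528.7, -247.3, 160.7]
tool_rot: [-0.031, 0.959, -0.122, -0.255]
force: [0.1, -0.7, -0.1]
gripper_width: 60.3
[ 528.7 -247.3  160.7] F [ 0.1 -0.7 -0.1] w 60.3 j [ 0.2   0.88  0.34  1.3  -0.14  1.51 -1.28] qv 0.04
shift tool [ 6.7 -0.4  5.1] turn deg [ 0.  -0.2 -0.2]
```

```bash
python3 -m inch '[[[7,0,5,0,0,0],[0,0,0,0,0,0]]]'; python3 tgt.py 530 -247.2 149.5 -0.25 0.5236 -2
```

```text
t: 8.4
ee_pos: [533.6, -248.6, 154.7]
tool_rot: [-0.031, 0.959, -0.122, -0.252]
force: [-0.2, 0.8, -0.6]
gripper_width: 60.4
[ 533.6 -248.6  154.7] F [-0.2  0.8 -0.6] w 60.4 j [ 0.2   0.89  0.34  1.29 -0.14  1.51 -1.28] qv 0.04
shift tool [-0.7 -0.5  2.4] turn deg [ 0.1 -0.5 -0.2]
```

```bash
python3 -m inch '[[[-0.5,-0.5,2,0,-0.4,0],[0,0,0,0,0,0],[0,0,0,0,0,0],[0,0,0,0,0,0],[0,0,0,0,0,0]]]' 1; python3 tgt.py 530 -247.2 149.5 -0.25 0.5236 -2
```

```text
t: 8.9
ee_pos: [533.8, -248.6, 153.9]
tool_rot: [-0.031, 0.959, -0.122, -0.254]
force: [-0.3, 0.0, -0.1]
gripper_width: 28.2
[ 533.8 -248.6  153.9] F [-0.3  0.  -0.1] w 28.2 j [ 0.2   0.89  0.34  1.29 -0.14  1.51 -1.28] qv 0.01
shift tool [-1.3 -0.4  1.8] turn deg [ 0.1 -0.3 -0.2]
```

```bash
python3 -m inch '[[[0,0,-6,0,0,0],[0,0,-8,0,0,0],[0,0,-8,0,0,0]]]'; python3 tgt.py 530 -247.2 149.5 -0.25 0.5236 22
```

```text
t: 9.2
ee_pos: [543.9, -250.4, 171.1]
tool_rot: [-0.032, 0.958, -0.122, -0.256]
force: [-1.4, -0.6, -4.9]
gripper_width: 28.0
[ 543.9 -250.4  171.1] F [-1.4 -0.6 -4.9] w 28.0 j [ 0.21  0.89  0.34  1.23 -0.14  1.57 -1.29] qv 0.22
shift tool [-1.6  0.3 -2.1] turn deg [ 0.  -0.1 -0.2]
```

```bash
python3 -m inch '[[[-0.5,0,-12,0,0,0],[-0.5,0,-12,0,0,0],[0,0,-12,0,0,0],[0,0,-12,0,0,0],[0,0,-12,0,0,0]]]'; python3 tgt.py 530 -247.2 149.5 -0.25 0.5236 85
```

```text
t: 9.7
ee_pos: [575.3, -257.8, 225.1]
tool_rot: [-0.032, 0.959, -0.121, -0.255]
force: [-0.2, -0.5, -4.2]
gripper_width: 27.7
[ 575.3 -257.8  225.1] F [-0.2 -0.5 -4.2] w 27.7 j [ 0.22  0.9   0.35  1.04 -0.14  1.74 -1.3 ] qv 0.41
shift tool [-2.5  1.  -2.3] turn deg [ 0.  -0.2 -0.1]
```

```bash
python3 -m inch '[[[-10,0,-22,0,0,0],[-12,0,-25,0,5,0],[-10,0,-25,0,8,0],[-8,0,-25,0,8,0],[-5,0,-20,0,8,0],[0,0,-10,0,0,0]]]'; python3 st.py
```

```text
t: 10.3
ee_pos: [579.2, -258.8, 361.1]
tool_rot: [-0.0, 0.992, -0.126, -0.001]
force: [-1.1, 0.1, -4.1]
gripper_width: 27.8
[ 579.2 -258.8  361.1] F [-1.1  0.1 -4.1] pivot in tool [-213.4 -428.6    0.5] tooly ang -104.5 w 27.8 tilt [-0.003  0.001 -1.   ]
level rot deg [ 0.   0.2 -0. ] joints [ 0.19  0.53  0.36  1.28 -0.18  1.37 -1.28]
```

```bash
python3 -m inch '[[[-12,-38,2,0,0,-1.7],[-12,-44,4,0,0,-1.7],[-11,-45,4,0,0,-1.7],[-9,-45,4,0,0,-1.7],[-8,-46,4,0,0,-1.7],[-7,-46,4,0,0,-1.7],[-5,-46,4,0,0,-1.7],[-4,-46,4,0,0,-1.7],[-2,-46,4,0,0,-1.7],[-1,-30,4,0,0,-1.7]]]'
cat > sl.py <<'E'
from h import *
import sys
sx,sy=float(sys.argv[1]),float(sys.argv[2])
s=observe();R=Ro.from_quat(s["tool_rot"],scalar_first=True).as_matrix()
yaw=0.053
T=np.array([[np.cos(yaw),np.sin(yaw),0],[np.sin(yaw),-np.cos(yaw),0],[0,0,-1]])
d=np.array([sx,sy,143.0])-s["ee_pos"]
print(s["ee_pos"].round(1),"F",s["force"].round(1),"w",round(s["gripper_width"],1),"qv",np.abs(s["qvel"]).max().round(2))
print("shift tool",(R.T@d).round(1),"turn",np.degrees(Ro.from_matrix(R.T@T).as_rotvec()).round(1))
E
python3 sl.py 555.4 213.5
```

```text
t: 11.3
ee_pos: [564.3, 188.9, 316.2]
tool_rot: [0.008, 1.0, 0.021, -0.022]
force: [0.4, 0.3, -5.4]
gripper_width: 28.1
[564.3 188.9 316.2] F [ 0.4  0.3 -5.4] w 28.1 qv 0.38
shift tool [ -0.2 -27.6 172.9] turn [ 0.8  2.5 -0.6]
```

```bash
python3 -m inch '[[[0,-14,10,0.8,2.5,-0.6],[0,-13,20,0,0,0],[0,0,25,0,0,0],[0,0,25,0,0,0],[0,0,0,0,0,0]]]';python3 sl.py 555.4 213.5
python3 - <<'E'
from h import *
for n in("scene","side","wrist"):
    c=calibration(n);im=get_image(n);cv2.imwrite(f"pics/{n}9.png",im)
    if n=="wrist":np.savez("w9.npz",**{k:np.array(v) for k,v in c.items()})
a=cv2.imread("pics/scene9.png");cv2.imwrite("pics/sc9c.png",cv2.resize(a[130:225,260:360],None,fx=6,fy=6,interpolation=cv2.INTER_CUBIC))
a=cv2.imread("pics/side9.png");cv2.imwrite("pics/si9c.png",cv2.resize(a[200:310,185:295],None,fx=5.4,fy=5.4,interpolation=cv2.INTER_CUBIC))
E
```

```text
t: 11.8
ee_pos: [561.4, 230.5, 227.2]
tool_rot: [0.003, 0.999, 0.037, -0.012]
force: [-1.6, -0.8, -4.6]
gripper_width: 27.8
[561.4 230.5 227.2] F [-1.6 -0.8 -4.6] w 27.8 qv 0.1
shift tool [-5.2 16.1 84.4] turn [0.3 1.4 1.1]
```

View pics/sc9c.png

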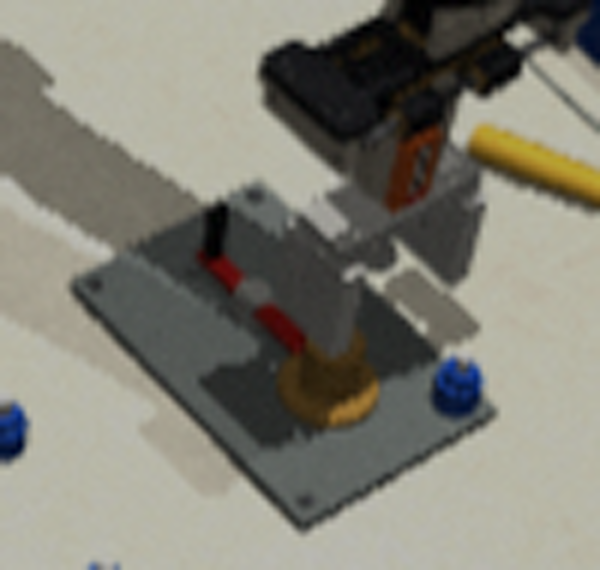

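View pics/si9c.png

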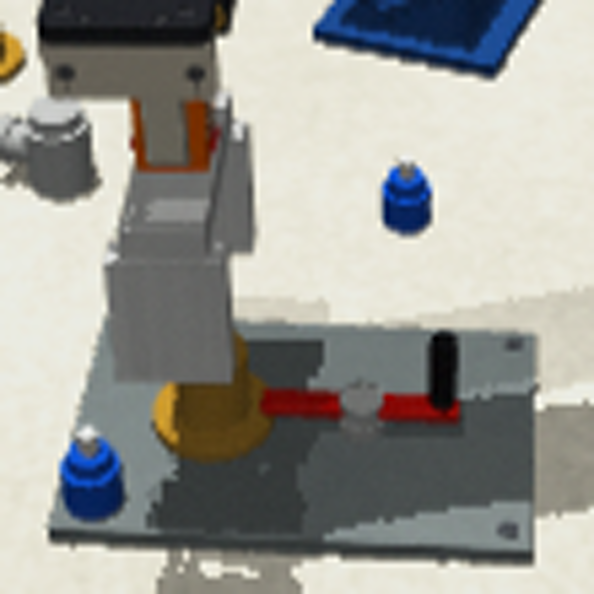

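View pics/wrist9.png

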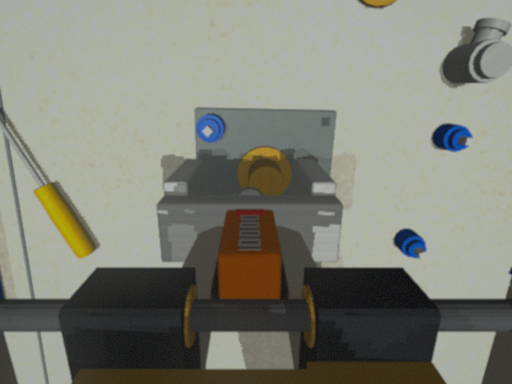

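```bash
python3 -m inch '[[[-3,9,0,0.3,1.4,1.1],[-2,7,0,0,0,0],[0,0,0,0,0,0],[0,0,0,0,0,0]]]';python3 sl.py 555.4 213.5
python3 - <<'E'
from h import *
s=observe();c=calibration("wrist");im=get_image("wrist");np.savez("w10.npz",ee=s["ee_pos"],q=s["tool_rot"],**{k:np.array(v) for k,v in c.items()})
cv2.imwrite("pics/w10.png",im);cv2.imwrite("pics/w10c.png",cv2.resize(im[95:295,150:350],None,fx=3,fy=3,interpolation=cv2.INTER_CUBIC))
E
```

```text
t: 12.35
ee_pos: [565.2, 213.3, 238.4]
tool_rot: [-0.003, 1.0, 0.025, 0.011]
force: [0.2, 0.7, -4.5]
gripper_width: 27.9
[565.2 213.3 238.4] F [ 0.2  0.7 -4.5] w 27.9 qv 0.01
shift tool [-11.9  -0.1  95.2] turn [-0.4 -1.3 -0.2]
```

View pics/w10c.png

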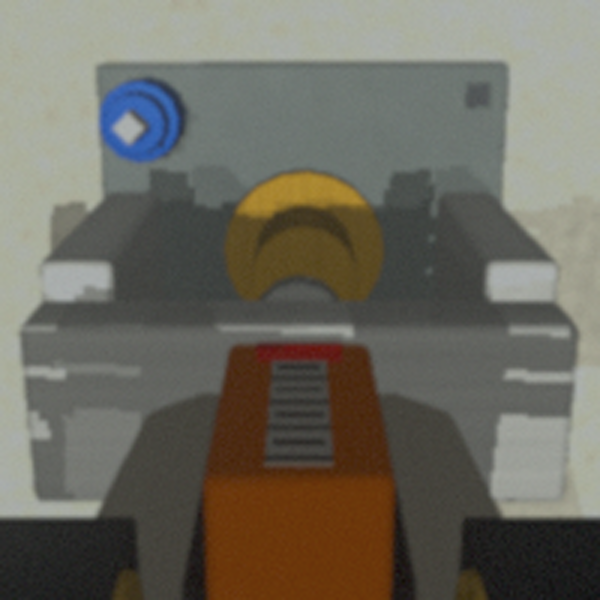

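```bash
cat > gf.py <<'E'
from h import *
def go(c,obs,ee,R):
    P=np.array([o[0] for o in obs],float);U=np.array([o[1] for o in obs])
    def M(q): return Ro.from_euler('ZYX',q[3:]).as_matrix()
    r=lambda q:(proj(c,P@M(q).T+q[:3])-U).ravel()
    s=least_squares(r,[ee[0],ee[1],ee[2]-131,.05,0,0]);q=s.x
    G=M(q);print(q.round(3),s.fun.round(1));print("origin in tool",(R.T@(q[:3]-ee)).round(1),"gauge z",G[:,2].round(3),"foot tip",(q[:3]+G[:,2]*30).round(1))
E
python3 - <<'E'
from gf import *
c=dict(np.load("w10.npz"));R=Ro.from_quat(c["q"],scalar_first=True).as_matrix()
W=lambda p:crop(p,3,(150,95))
obs=[((20,56,93),W((22,332))),((20,-56,93),W((578,334))),((-20,56,93),W((36,498))),((-20,-56,93),W((573,497))),((17,14,148),W((207,478))),((17,-14,148),W((392,476)))]
go(c,obs,c["ee"],R)
print("tool z",R[:,2].round(3))
# sleeve flange far edge check
for p in[(305,172),(227,245),(383,245)]:print(atz(c,W(p),20).round(1))
E
```

```text
[ 5.67552e+02  2.13801e+02  1.08223e+02  5.60000e-02 -3.50000e-02
 -1.00000e-03] [ 0.4 -1.3  0.9 -2.5  1.7  1.6 -2.8  1.8 -1.2 -0.1  1.1  0.5]
origin in tool [ -0.5   0.4 130.2] gauge z [-0.035 -0.001  0.999] foot tip [566.5 213.8 138.2]
tool z [ 0.022  0.007 -1.   ]
[587.4 214.3  20. ]
[556.8 243.6  20. ]
[560. 182.  20.]
```

```bash
python3 -m inch '[[[-6,0,10,-0.4,-1.3,-0.2],[-6,0,15,0,0,0],[0,0,0,0,0,0],[0,0,0,0,0,0]]]';python3 sl.py 555.9 213.3
```

```text
t: 12.8
ee_pos: [553.2, 214.1, 212.2]
tool_rot: [0.0, 1.0, 0.028, -0.001]
force: [-0.0, -0.2, -4.4]
gripper_width: 27.8
[553.2 214.1 212.2] F [-0.  -0.2 -4.4] w 27.8 qv 0.02
shift tool [ 2.8  0.9 69.2] turn [0.  0.2 0.2]
```

```bash
python3 -m inch '[[[3,1,6,0,0,0],[0,0,8,0,0,0],[0,0,8,0,0,0],[0,0,5,0,0,0],[0,0,0,0,0,0]]]';python3 sl.py 555.9 213.3
```

```text
t: 13.3
ee_pos: [557.5, 213.7, 183.3]
tool_rot: [0.0, 1.0, 0.028, -0.001]
force: [-0.1, -0.7, -4.0]
gripper_width: 27.7
[557.5 213.7 183.3] F [-0.1 -0.7 -4. ] w 27.7 qv 0.0
shift tool [-1.5  0.3 40.3] turn [0.  0.1 0.2]
```

```bash
python3 -m inch '[[[-1.5,0.3,5,0,0,0],[0,0,5,0,0,0],[0,0,0,0,0,0],[0,0,0,0,0,0]]]';python3 sl.py 555.9 213.3
python3 - <<'E'
from h import *
for n in("scene","side","wrist"):
    im=get_image(n);cv2.imwrite(f"pics/{n}11.png",im)
a=cv2.imread("pics/scene11.png");cv2.imwrite("pics/sc11c.png",cv2.resize(a[150:225,260:360],None,fx=7,fy=7,interpolation=cv2.INTER_CUBIC))
a=cv2.imread("pics/side11.png");cv2.imwrite("pics/si11c.png",cv2.resize(a[210:310,185:295],None,fx=6,fy=6,interpolation=cv2.INTER_CUBIC))
E
```

```text
t: 13.7
ee_pos: [556.0, 213.3, 172.6]
tool_rot: [0.0, 1.0, 0.028, -0.001]
force: [0.6, -0.3, -4.2]
gripper_width: 27.7
[556.  213.3 172.6] F [ 0.6 -0.3 -4.2] w 27.7 qv 0.0
shift tool [-0.1  0.  29.6] turn [0.  0.1 0.2]
```

View pics/sc11c.png

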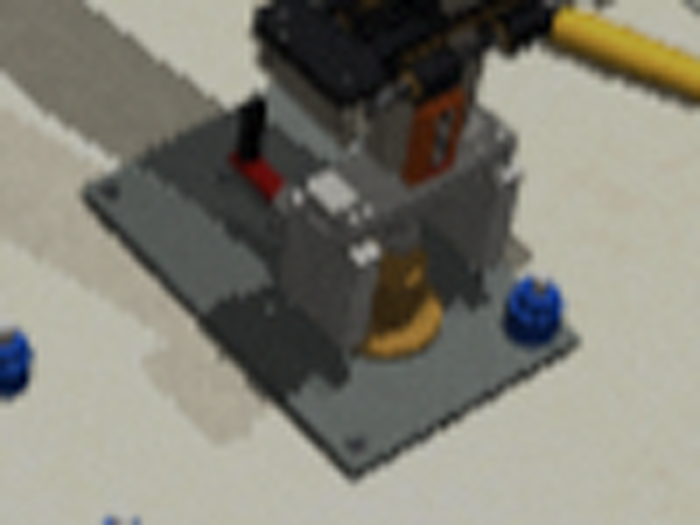

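View pics/si11c.png

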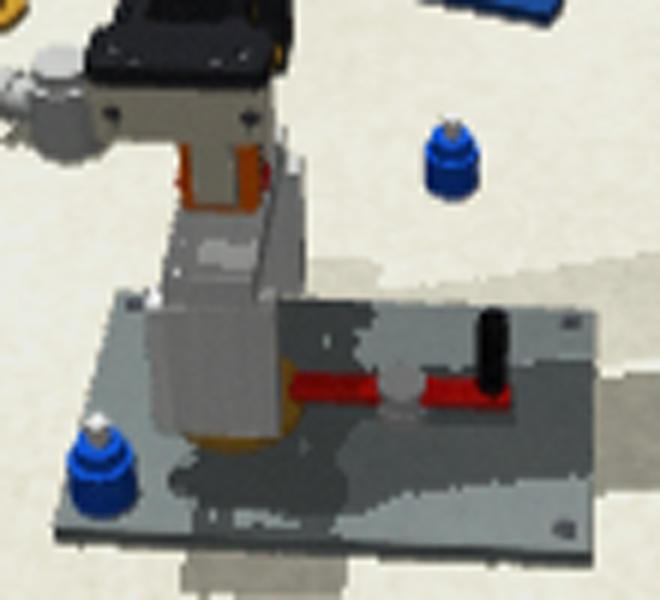

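View pics/wrist11.png

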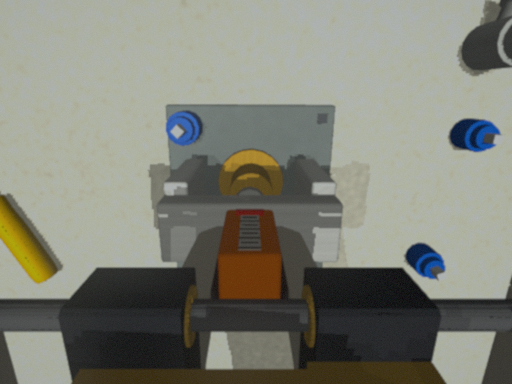

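Everything is lined up: the sleeve is centred between the legs at about column 251, and the tongue is clear of both legs. Lowering on.

```bash
python3 -m inch '[[[0,0,6,0,0,0],[0,0,6,0,0,0],[0,0,5,0,0,0],[0,0,0,0,0,0]]]';python3 sl.py 555.9 213.3
```

```text
t: 14.25
ee_pos: [556.7, 213.6, 154.9]
tool_rot: [-0.0, 1.0, 0.028, 0.0]
force: [-0.3, -0.4, -3.4]
gripper_width: 27.8
[556.7 213.6 154.9] F [-0.3 -0.4 -3.4] w 27.8 qv 0.01
shift tool [-0.9  0.3 11.9] turn [-0.  -0.   0.2]
```

```bash
python3 -m inch '[[[0,0,3,0,0,0],[0,0,3,0,0,0],[0,0,0,0,0,0]]]';python3 sl.py 555.9 213.3
```

```text
t: 14.55
ee_pos: [556.9, 213.6, 148.7]
tool_rot: [-0.0, 1.0, 0.028, 0.0]
force: [0.1, 0.1, -3.2]
gripper_width: 27.9
[556.9 213.6 148.7] F [ 0.1  0.1 -3.2] w 27.9 qv 0.01
shift tool [-1.   0.3  5.7] turn [-0.  -0.   0.2]
```

Force drops about 1 N as the foot touches, as expected. Now slowly to the soles.

```bash
python3 -m inch '[[[-0.5,0,2,0,0,0],[-0.3,0,1.5,0,0,0],[0,0,0,0,0,0]]]';python3 sl.py 555.9 213.3;  python3 -m inch '[[[0,0,1,0,0,0],[0,0,0,0,0,0]]]';python3 sl.py 555.9 213.3
```

```text
t: 14.85
ee_pos: [556.8, 213.6, 145.5]
tool_rot: [-0.001, 1.0, 0.028, 0.001]
force: [0.3, 0.2, -3.1]
gripper_width: 28.0
[556.8 213.6 145.5] F [ 0.3  0.2 -3.1] w 28.0 qv 0.0
shift tool [-0.9  0.3  2.4] turn [-0.1 -0.2  0.2]
t: 15.05
ee_pos: [556.8, 213.6, 144.5]
tool_rot: [-0.001, 1.0, 0.028, 0.001]
force: [-1.1, -0.1, -3.1]
gripper_width: 27.7
[556.8 213.6 144.5] F [-1.1 -0.1 -3.1] w 27.7 qv 0.0
shift tool [-0.9  0.3  1.5] turn [-0.1 -0.2  0.2]
```

```bash
python3 -m inch '[[[0,0,1,0,0,0],[0,0,0,0,0,0]]]';  python3 -m inch '[[[0,0,1,0,0,0],[0,0,0,0,0,0]]]';python3 sl.py 555.9 213.3
```

```text
t: 15.25
ee_pos: [556.8, 213.6, 143.6]
tool_rot: [-0.001, 1.0, 0.028, 0.001]
force: [0.1, -0.7, -3.4]
gripper_width: 28.1
t: 15.45
ee_pos: [556.8, 213.6, 142.5]
tool_rot: [-0.001, 1.0, 0.028, 0.001]
force: [-0.0, -0.7, -3.3]
gripper_width: 28.0
[556.8 213.6 142.5] F [-0.  -0.7 -3.3] w 28.0 qv 0.0
shift tool [-0.9  0.3 -0.5] turn [-0.1 -0.2  0.2]
```

```bash
python3 -m inch '[[[0,0,1,0,0,0],[0,0,0,0,0,0]]]';  python3 -m inch '[[[0,0,1,0,0,0],[0,0,0,0,0,0]]]';python3 sl.py 555.9 213.3
```

```text
t: 15.65
ee_pos: [556.8, 213.6, 141.4]
tool_rot: [-0.001, 1.0, 0.028, 0.001]
force: [0.1, -0.0, -4.0]
gripper_width: 27.7
t: 15.85
ee_pos: [556.8, 213.6, 140.4]
tool_rot: [-0.001, 1.0, 0.028, 0.001]
force: [0.1, 0.4, -3.5]
gripper_width: 28.2
[556.8 213.6 140.4] F [ 0.1  0.4 -3.5] w 28.2 qv 0.0
shift tool [-1.   0.3 -2.6] turn [-0.1 -0.2  0.2]
```

Run:
```python
from gf import *
s=observe();c=calibration("wrist");im=get_image("wrist");R=Ro.from_quat(s["tool_rot"],scalar_first=True).as_matrix()
np.savez("w12.npz",ee=s["ee_pos"],q=s["tool_rot"],**{k:np.array(v) for k,v in c.items()})
cv2.imwrite("pics/w12.png",im);cv2.imwrite("pics/w12c.png",cv2.resize(im[95:295,150:350],None,fx=3,fy=3,interpolation=cv2.INTER_CUBIC))
a=get_image("scene");cv2.imwrite("pics/sc12c.png",cv2.resize(a[150:225,260:360],None,fx=7,fy=7,interpolation=cv2.INTER_CUBIC))
a=get_image("side");cv2.imwrite("pics/si12c.png",cv2.resize(a[210:310,185:295],None,fx=6,fy=6,interpolation=cv2.INTER_CUBIC))
```

```text
(no output)
```

View pics/w12c.png

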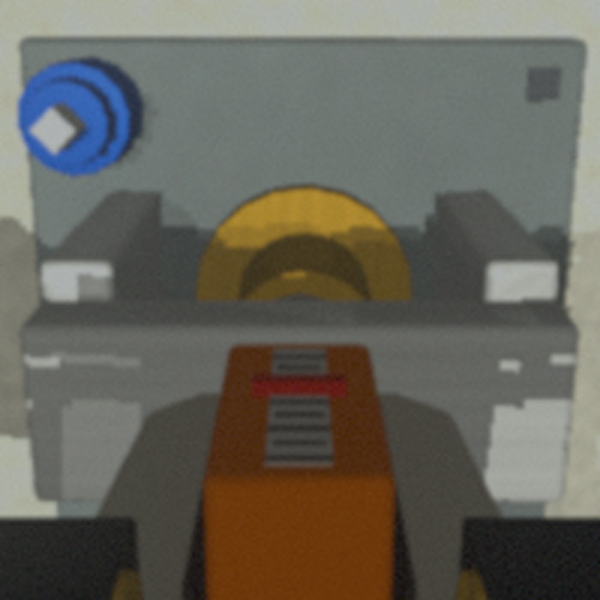

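View pics/sc12c.png

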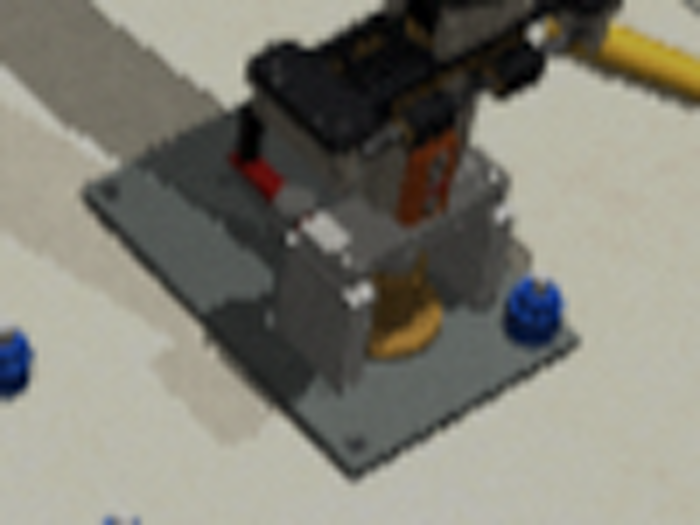

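View pics/si12c.png

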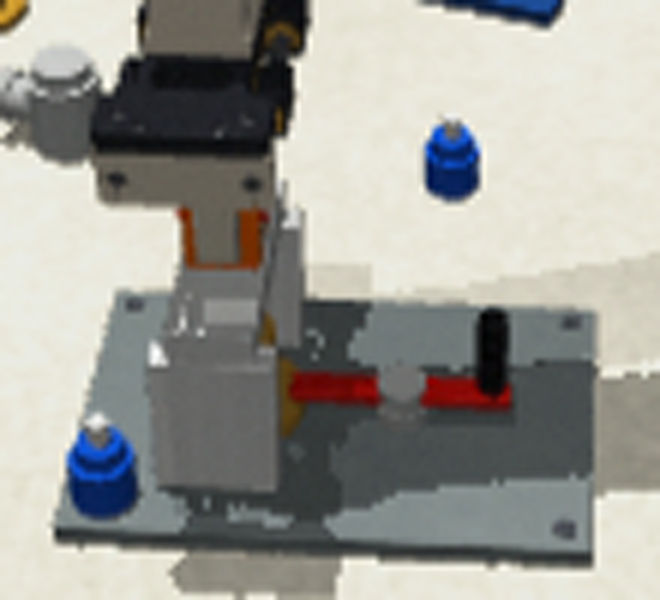

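```bash
cat > rd.py <<'E'
from h import *
c=dict(np.load("w12.npz"));R=Ro.from_quat(c["q"],scalar_first=True).as_matrix()
# pixel rows (crop) of points on handle front face x=17(+1), by height above soles, gauge rigid in tool at 130.4
for z in range(93,150,5):
    X=c["ee"]+R@np.array([17,0,130.4-z]); p=proj(c,X)[0]; print(z,((p-[150,95]+.5)*3-.5).round(0))
E
python3 rd.py
```

```text
93 [303. 332.]
98 [303. 341.]
103 [303. 350.]
108 [303. 360.]
113 [303. 370.]
118 [304. 381.]
123 [304. 392.]
128 [304. 404.]
133 [304. 417.]
138 [304. 431.]
143 [304. 446.]
148 [304. 461.]
```

```bash
python3 -m inch '[[[0,0,1,0,0,0],[0,0,0,0,0,0]]]';python3 sl.py 555.9 213.3;  python3 -m inch '[[[0,0,1,0,0,0],[0,0,0,0,0,0]]]';python3 sl.py 555.9 213.3
```

```text
t: 16.2
ee_pos: [556.8, 213.6, 139.5]
tool_rot: [-0.001, 1.0, 0.028, 0.001]
force: [-0.5, 0.1, -3.5]
gripper_width: 27.9
[556.8 213.6 139.5] F [-0.5  0.1 -3.5] w 27.9 qv 0.0
shift tool [-1.   0.3 -3.5] turn [-0.1 -0.2  0.2]
t: 16.4
ee_pos: [556.9, 213.6, 138.4]
tool_rot: [-0.001, 1.0, 0.028, 0.001]
force: [0.4, -0.6, -2.9]
gripper_width: 27.9
[556.9 213.6 138.4] F [ 0.4 -0.6 -2.9] w 27.9 qv 0.0
shift tool [-1.   0.3 -4.6] turn [-0.1 -0.2  0.2]
```

```bash
for i in 1; do python3 -m inch '[[[0,0,1,0,0,0],[0,0,0,0,0,0]]]'; done; python3 sl.py 555.9 213.3; python3 -m inch '[[[0,0,1,0,0,0],[0,0,0,0,0,0]]]';python3 sl.py 555.9 213.3
```

```text
t: 16.6
ee_pos: [556.9, 213.6, 138.4]
tool_rot: [-0.001, 1.0, 0.028, 0.002]
force: [-0.6, 0.3, -2.9]
gripper_width: 27.9
[556.9 213.6 138.4] F [-0.6  0.3 -2.9] w 27.9 qv 0.0
shift tool [-1.   0.3 -4.6] turn [-0.1 -0.2  0.2]
t: 16.8
ee_pos: [557.0, 213.6, 138.4]
tool_rot: [-0.001, 1.0, 0.028, 0.002]
force: [-0.6, -0.1, -2.0]
gripper_width: 28.3
[557.  213.6 138.4] F [-0.6 -0.1 -2. ] w 28.3 qv 0.0
shift tool [-1.1  0.3 -4.7] turn [-0.1 -0.2  0.2]
```

Seated: 1 mm commands no longer move the tool, and the load is shifting onto the plate. Releasing.

```bash
python3 -m inch '[[[0,0,0,0,0,0],[0,0,0,0,0,0],[0,0,0,0,0,0],[0,0,0,0,0,0]]]' 0.4; python3 sl.py 555.9 213.3
python3 - <<'E'
from h import *
im=get_image("wrist");cv2.imwrite("pics/w13.png",im)
E
```

```text
t: 17.2
ee_pos: [559.0, 214.5, 139.0]
tool_rot: [-0.002, 1.0, 0.028, 0.004]
force: [0.7, 0.6, -1.0]
gripper_width: 54.2
[559.  214.5 139. ] F [ 0.7  0.6 -1. ] w 54.2 qv 0.0
shift tool [-3.1  1.  -4. ] turn [-0.2 -0.5  0.2]
```

View pics/w13.png

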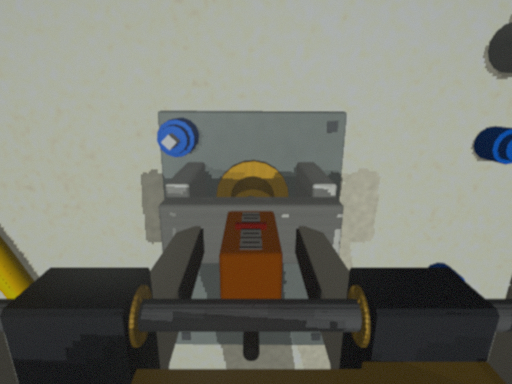

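```bash
python3 -m inch '[[[0,0,-10,0,0,0],[0,0,-20,0,0,0],[0,0,-35,0,0,0],[0,0,-40,0,0,0],[-20,0,-40,0,0,0],[-40,0,-20,0,0,0],[-40,0,0,0,0,0],[0,0,0,0,0,0]]]' ; python3 sl.py 555.9 213.3
python3 - <<'E'
from h import *
c=calibration("wrist");im=get_image("wrist");cv2.imwrite("pics/w14.png",im);np.savez("w14.npz",**{k:np.array(v) for k,v in c.items()})
a=get_image("scene");cv2.imwrite("pics/sc14.png",a);cv2.imwrite("pics/sc14c.png",cv2.resize(a[150:225,260:360],None,fx=7,fy=7,interpolation=cv2.INTER_CUBIC))
a=get_image("side");cv2.imwrite("pics/si14.png",a);cv2.imwrite("pics/si14c.png",cv2.resize(a[210:310,185:295],None,fx=6,fy=6,interpolation=cv2.INTER_CUBIC))
E
```

```text
t: 18.05
ee_pos: [455.6, 207.6, 313.6]
tool_rot: [-0.003, 1.0, 0.027, 0.006]
force: [0.2, -0.1, -0.1]
gripper_width: 56.0
[455.6 207.6 313.6] F [ 0.2 -0.1 -0.1] w 56.0 qv 0.13
shift tool [ 98.5   0.6 171.8] turn [-0.3 -0.7  0.1]
```

View pics/w14.png

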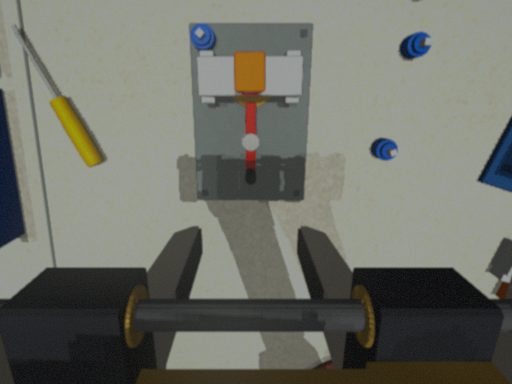

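View pics/sc14c.png

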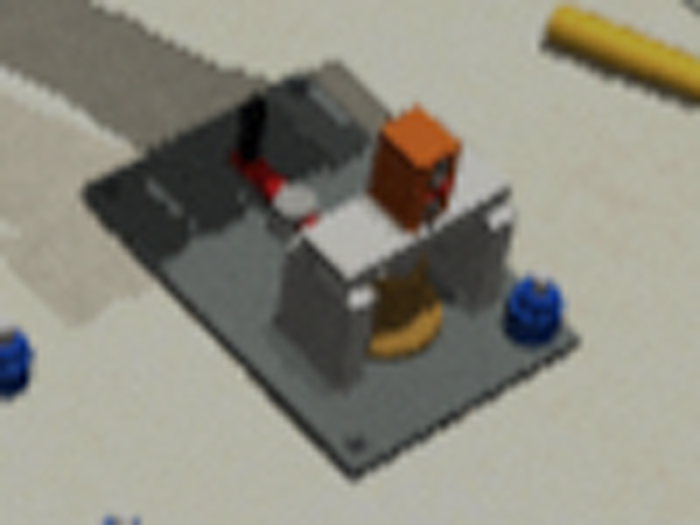

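View pics/si14c.png

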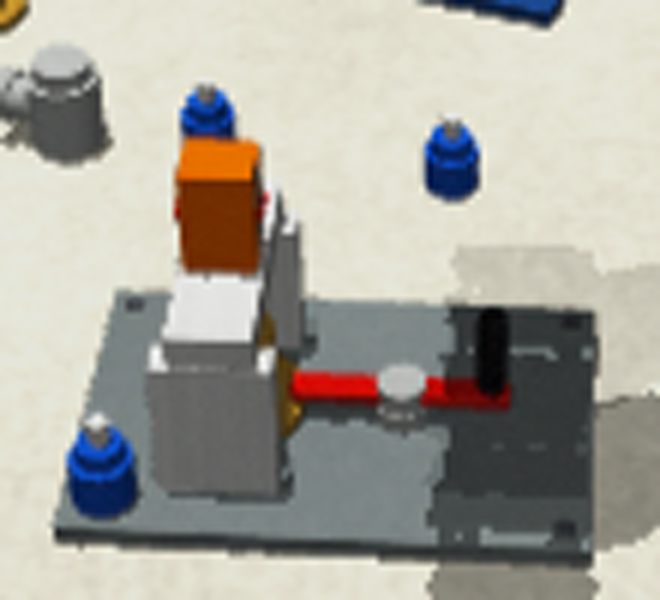

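Run:
```python
from h import *
c=dict(np.load("w14.npz"));im=cv2.imread("pics/w14.png")
big=cv2.resize(im[10:200,180:325],None,fx=4,fy=4,interpolation=cv2.INTER_CUBIC)[:600]
o=np.array([555.8,213.3,12]);G=Rz(.053)
P=np.array([(17,14,148),(17,-14,148),(-17,-14,148),(-17,14,148),(20,56,93),(20,-56,93),(-20,-56,93),(-20,56,93),(-28,56,75),(-28,-56,75),(28,56,75),(28,-56,75)])@G.T+o
for p in proj(c,P): cv2.circle(big,tuple(int(v) for v in ((p-[180,10]+.5)*4-.5)),4,(0,255,0),1)
cv2.imwrite("pics/w14c.png",big)
```

```text
(no output)
```

View pics/w14c.png

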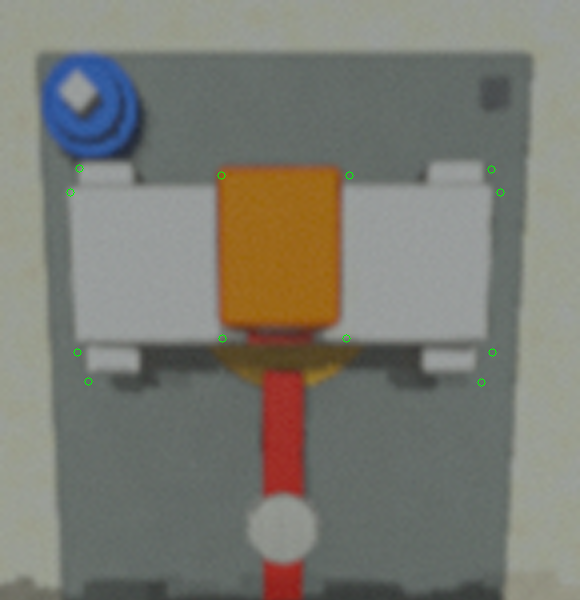

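```bash
python3 -m inch '[[[0,0,0,0,0,0],[0,0,0,0,0,0]]]'
python3 - <<'E'
from h import *
c=calibration("wrist");im=get_image("wrist");cv2.imwrite("pics/w15.png",im);np.savez("w15.npz",**{k:np.array(v) for k,v in c.items()})
big=cv2.resize(im[10:160,180:325],None,fx=4,fy=4,interpolation=cv2.INTER_CUBIC)
o=np.array([555.4,213.3,12]);G=Rz(.053)
q=lambda p:tuple(int(v) for v in ((p-[180,10]+.5)*4-.5))
P=np.array([(17,14,148),(17,-14,148),(-17,-14,148),(-17,14,148),(20,56,93),(20,-56,93),(-20,-56,93),(-20,56,93)])@G.T+o
for p in proj(c,P): cv2.circle(big,q(p),4,(0,255,0),1)
a=np.linspace(0,2*np.pi,60)
fl=np.c_[555.4+32*np.cos(a),213.3+32*np.sin(a),0*a+20]
for p in proj(c,fl):cv2.circle(big,q(p),1,(255,255,0),-1)
hub=np.array([510,211,0])+Rz(.053)@np.array([-30,0,33]);cv2.circle(big,q(proj(c,hub)[0]),3,(0,255,0),1)
cor=np.array([(120,80,12),(120,-80,12)])@Rz(.053).T+[510,211,0]
for p in proj(c,cor):cv2.circle(big,q(p),4,(0,255,255),1)
cv2.imwrite("pics/w15c.png",big)
E
```

```text
t: 18.4
ee_pos: [463.2, 207.5, 312.9]
tool_rot: [-0.002, 1.0, 0.025, 0.009]
force: [0.3, 1.0, -0.4]
gripper_width: 55.5
```

View pics/w15c.png

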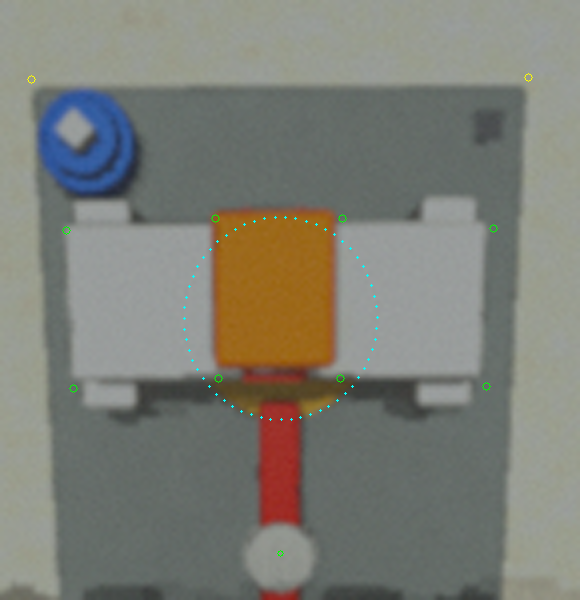

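Run:
```python
from h import *
im=cv2.imread("pics/w15.png");cv2.imwrite("pics/w15d.png",cv2.resize(im[100:220,180:325],None,fx=4,fy=4,interpolation=cv2.INTER_CUBIC))
```

```text
(no output)
```

View pics/w15d.png

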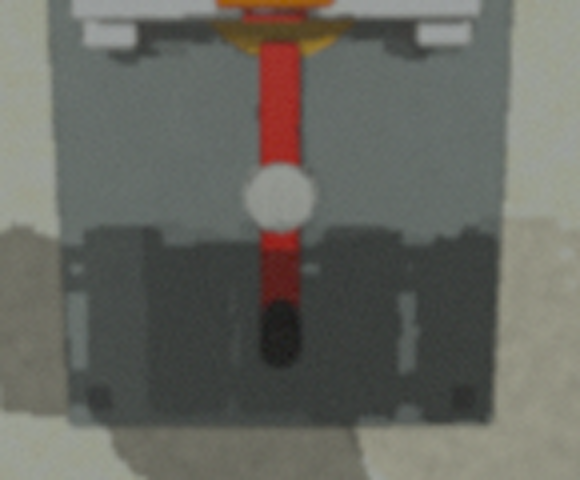

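Run:
```python
from h import *
def nestcam(c,P,U,w=1.0):
    R0=np.array(c["R"]);t0=np.array(c["t"])
    def cam(q): 
        R=Ro.from_rotvec(q[3:]).as_matrix()@R0; return dict(c,R=R,t=t0+q[:3])
    T=np.array([510,211,0])
    r=lambda q:np.r_[(proj(cam(q),np.array(P)@Rz(.053).T+T)-np.array(U)).ravel(),q[:3]/20,q[3:]/.05]
    s=least_squares(r,np.zeros(6));print("cam corr",s.x.round(3),"res",s.fun[:-6].round(1));return cam(s.x)
A=lambda p:crop(p,4,(180,10));B=lambda p:crop(p,4,(180,100))
N=[(120,80,12),(120,-80,12),(-120,-80,12),(-120,80,12),(-30,0,33)]
c=nestcam(dict(np.load("w15.npz")),N,[A((34,87)),A((525,87)),B((493,422)),B((70,424)),B((280,198))])
T=np.array([510,211,0])
def gp(P,U,free):
    def f(q):
        M=Rz(q[2]);z=12
        if free: M=M@Ro.from_euler('yx',q[4:6]).as_matrix();z=q[3]
        return (proj(c,np.array(P)@M.T+[q[0],q[1],z])-np.array(U)).ravel()
    s=least_squares(f,[556,213,.05,12,0,0][:6 if free else 3]);print("gauge",s.x.round(3),"res",s.fun.round(1));return s.x
P=[(17,14,148),(17,-14,148),(-17,-14,148),(-17,14,148),(20,56,93),(20,-56,93),(-20,-56,93),(-20,56,93)]
U=[A(p) for p in[(214,211),(335,211),(334,367),(217,367),(67,224),(485,222),(480,376),(73,378)]]
g=gp(P,U,0);gp(P,U,1)
fb=atz(c,B((285,55)),20);print("flange -x edge",fb.round(1),"=> sleeve x",fb[0]+32)
# same for w4 sleeve
c4=nestcam(dict(np.load("w4.npz")),N,[(447,44.5),(410,232),(152,232),(134.5,45),(248,150)]) if 0 else nestcam(dict(np.load("w4.npz")),N,[(447,44.5),(410.5,232),(152,232),(134.5,45),(248,150)])
print("sleeve top w4",atz(c4,(357.6,158),60).round(1))
```

```text
cam corr [-7.100e-01 -5.070e-01  8.192e+00  5.000e-03 -4.000e-03 -0.000e+00] res [-0.   0.2  0.  -0.2 -0.3  0.4  0.1  0.1  0.2 -0.5]
gauge [5.59925e+02 2.14843e+02 5.50000e-02] res [-0.4 -0.1  0.6 -0.3  0.6  0.3 -0.5  0.4 -0.7 -0.4  0.4 -0.3  0.1  0.3
 -0.2  0.2]
gauge [ 5.59792e+02  2.14538e+02  5.40000e-02  8.34100e+00  3.00000e-03
 -3.00000e-03] res [-0.3  0.   0.4 -0.1  0.3 -0.  -0.4  0.1 -0.  -0.1 -0.  -0.1 -0.3  0.1
  0.3  0.1]
flange -x edge [526.6 210.3  20. ] => sleeve x 558.5851291459085
cam corr [-1.8300e-01 -3.7930e+00  1.0172e+01  1.8000e-02  1.1000e-02  4.0000e-03] res [-1.5 -0.5  0.6  1.4  1.1 -1.  -0.8 -1.3  0.9  1.5]
sleeve top w4 [556.6 214.6  60. ]
```

The refit with in-picture nest references shows the gauge upright and flat to better than 0.7 px, about 1–3 mm off the sleeve centre in x. One more look from the +x side to settle that.

```bash
python3 -m inch '[[[40,0,-5,0,0,0],[45,0,0,0,0,0],[45,0,0,0,0,0],[45,0,0,0,0,0],[30,0,0,0,0,0],[0,0,0,0,0,0],[0,0,0,0,0,0]]]'
python3 - <<'E'
from h import *
c=calibration("wrist");im=get_image("wrist");cv2.imwrite("pics/w16.png",im);np.savez("w16.npz",**{k:np.array(v) for k,v in c.items()})
E
```

```text
t: 19.15
ee_pos: [674.5, 216.5, 310.7]
tool_rot: [0.001, 1.0, 0.025, 0.002]
force: [-0.0, 0.1, 0.2]
gripper_width: 55.8
```

View pics/w16.png

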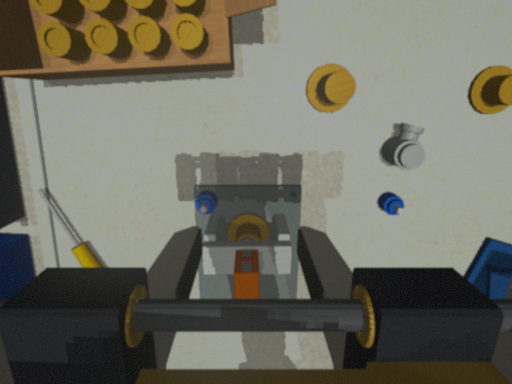

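Run:
```python
from h import *
im=cv2.imread("pics/w16.png");cv2.imwrite("pics/w16c.png",cv2.resize(im[175:305,185:310],None,fx=4.6,fy=4.6,interpolation=cv2.INTER_CUBIC))
```

```text
(no output)
```

View pics/w16c.png

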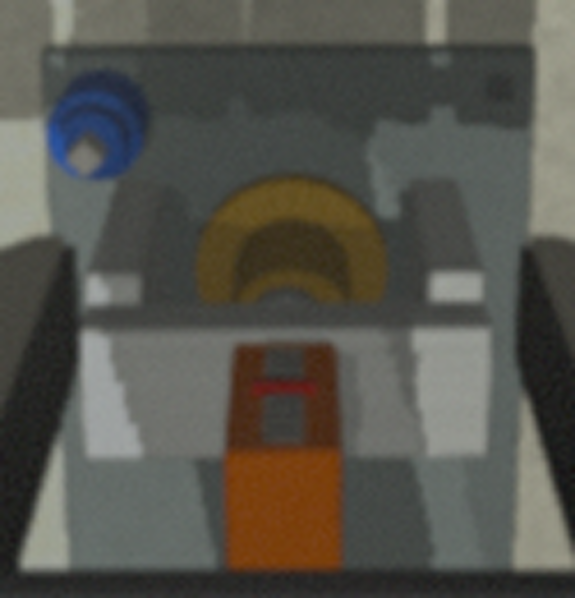

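Run:
```python
from h import *
c0=dict(np.load("w16.npz"));A=lambda p:crop(p,4.6,(185,175))
P=[(17,14,148),(17,-14,148),(-17,-14,148),(-17,14,148),(20,56,93),(20,-56,93),(-20,-56,93),(-20,56,93),(28,56,0*1+75),(28,-56,75)]
U=np.array([A(p) for p in[(226,450),(341,450),(341,570),(229,570),(79,327),(490,326),(485,457),(87,458),(86,274),(484,272)]])
NU=np.array([A((45,48)),A((533,48))])
FE=[A((291,177)),A((197,258)),A((387,258))]
for sz in(3,20):
    def un(q):
        c=dict(c0,R=Ro.from_rotvec(q[3:6]).as_matrix()@c0["R"],t=c0["t"]+q[:3]);return c
    def r(q):
        c=un(q);X=np.array(P)@Rz(q[8]).T+[q[6],q[7],12]
        N=np.array([(120,80,12),(120,-80,12)])@Rz(.053).T+[510,211,0]
        # flange: outermost points of circle z=20
        a=np.linspace(0,2*np.pi,720);pr=proj(c,np.c_[q[9]+32*np.cos(a),q[10]+32*np.sin(a),0*a+20])
        f=[pr[:,1].min()-FE[0][1],pr[:,0].min()-FE[1][0],pr[:,0].max()-FE[2][0]]
        return np.r_[(proj(c,X)-U).ravel(),(proj(c,N)-NU).ravel(),f,q[:3]/sz,q[3:6]/.02]
    s=least_squares(r,[0,0,0,0,0,0,556,213,.05,556,213],diff_step=1e-4)
    print(s.x.round(3));print(s.fun[:-6].round(1));d=Rz(.053).T[:2,:2]@(s.x[6:8]-s.x[9:11]);print("gauge-sleeve in nest frame",d.round(2))
```

```text
[ 2.27000e-01  1.25700e+00  1.90800e+00 -8.00000e-03  2.00000e-03
  0.00000e+00  5.56330e+02  2.14084e+02  5.40000e-02  5.56282e+02
  2.12753e+02]
[-0.5 -0.8  0.3 -0.9  0.2  0.1 -0.6  0.2  0.1  0.5  0.2  0.4  0.3  0.1
 -0.2  0.3  0.3  0.1 -0.   0.2 -0.7  0.1  0.7 -0.3  0.  -0.3  0.3]
gauge-sleeve in nest frame [0.12 1.33]
[-1.45000e+00 -5.83000e-01  1.09380e+01  4.00000e-03 -1.00000e-03
  2.00000e-03  5.57142e+02  2.14340e+02  5.50000e-02  5.56320e+02
  2.12654e+02]
[-0.3 -0.4  0.3 -0.5  0.2  0.  -0.4  0.1  0.2  0.5 -0.   0.4 -0.  -0.2
 -0.  -0.1  0.4  0.  -0.3  0.1 -0.6  0.1  0.6 -0.1  0.  -0.2  0.2]
gauge-sleeve in nest frame [0.91 1.64]
```

The gauge is within about 2 mm of the sleeve's centre, upright and flat. The foot is on the top and the pointer is up. The tool is clear of everything, so I'm handing in.

Run:
```python
from station import *
print(observe()["t"],close_job())
```

```text
the job is handed in; nothing more can be done
19.2 None
```

I closed the turnbutton to its stop, then set the bridge gauge over the brass sleeve and left it standing there. I handed the job in at 19.2 s with the robot clear of everything.

**Turnbutton:** it took about 12.5 N at the pin with no further motion. Pictures show the tongue lying along nest +x, over the flange.

**Gauge:**
- I took it by the handle (28 mm measured between the fingers), drew it out along its own axis by more than 80 mm, set it upright and lowered it in small steps until the soles stopped on the plate.
- The last fits agree that it stands upright and flat, with pixel residuals under 1 px.
- It is about 0–1 mm (x) and 1.5 mm (y) off the sleeve's centre.
- The pointer had risen by about 17.6 mm just before seating; about 18 mm is expected. I did not measure it again after letting go.

**Checks that disagreed:**
- The soles touched about 4 mm lower by tool height than my camera estimate said. I put this down to an error in the measured grip depth.
- An earlier, less well-constrained view put the gauge 1–3 mm off the sleeve's centre in x. The last view, from the other side, gave 0–1 mm.
- In the unconstrained fit the soles came out at 8 mm instead of 12 mm. The same picture was off in scale for the nest plate too, so I trusted the known plate height.

The sleeve and the cartridges near the nest look undisturbed in the pictures. I did not measure the bystanders one by one.

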